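# Load the desiccator with dried kiwifruit samples

## Task

Put the dried kiwifruit samples away to cool in the desiccator: first stand the aluminium desiccant canister upright in the middle of the white bowl's floor, then seat the perforated plate flat on the ledge above it, then stand both sample dishes upright on the plate, one each side of its knob and not over its edge, and last close it with the clear lid, sitting flat with its flange lined up with the bowl's flange all round. Set every piece down rather than dropping it and never tip the samples over. Leave the balance and the stack of empty dishes where they are.

Things in the scene. Friction and masses are not known exactly. Their poses are not given: they have to be found in the camera images.
- bowl: Desiccator bowl: round, white, open, fixed; flange 212 mm across. Origin: centre of its underside on the bench, z up. Heights from there: flat floor 12 mm (inner diameter 124 mm there, 132 mm at the ledge); flat ledge for the plate 60 mm (66 to 89 mm off the axis); round it a wall of inner radius 89 mm up to the flat flange top at 70 mm (17 mm wide, thin black seal). Yaw does not matter.
- canister: Desiccant canister: closed aluminium tin, round, 54 mm diameter, 38 mm high, pattern of small holes in its top. Origin: centre of its underside. About 110 g.
- plate: Perforated plate: flat aluminium disc, 160 mm diameter, 5 mm thick, rows of holes, steel lifting knob upright at its centre (20 mm diameter from 20 to 46 mm above the underside, 14 mm neck below). Starts flat on the bench, knob up. Origin: centre of its underside; z along the knob. About 260 g. Fits the bowl's seat with 9 mm to spare all round.
- dish_low: Low sample dish: round, white plastic, 52 mm diameter, 22 mm high, with one large dried green kiwifruit slice in it. Origin: centre of its underside. About 45 g. On the plate its centre fits 37 to 54 mm from the knob's axis.
- dish_tall: Tall sample dish: round, white plastic, 44 mm diameter, 36 mm high, with a small dried green kiwifruit slice near its rim. Origin: centre of its underside. About 50 g. On the plate its centre fits 33 to 58 mm from the knob's axis.
- lid: Desiccator lid: clear dome standing mouth down on its flange (212 mm across, 8 mm thick, inner radius 87 mm); dome top 86 mm above the origin, then a black knob, 32 mm diameter from 98 to 120 mm (18 mm neck below). Origin: centre of the flange's underside. About 360 g. Free height inside: 80 mm in the middle, 50 mm near the wall.
- balance: Bystander, leave alone: black and yellow bench balance, 200 x 150 mm, 60 mm high, round steel pan. Origin: centre of its underside.
- empty_dishes: Bystander, leave alone: stack of five empty white dishes, 62 mm diameter, 70 mm high. Origin: centre of its underside.

How it is judged (in metres and radians):
On the way, in this order (a step that is already met when the one before it is completed fails the run):
1. the canister stands upright in the middle of the bowl's floor (horizontal distance between canister and bowl below 0.02 m and z of canister in the frame of bowl between 0.008 and 0.016 m and angle between canister's own z axis and vertical below 0.06 rad), for 0.2 s.
2. the perforated plate lies flat on the bowl's ledge, above the canister (all of step 1 and horizontal distance between plate and bowl below 0.011 m and z of plate in the frame of bowl between 0.057 and 0.063 m and angle between plate's own z axis and vertical below 0.035 rad), for 0.2 s.
3. both sample dishes stand upright on the plate (all of step 2 and horizontal distance between dish_low and plate below 0.056 m and z of dish_low in the frame of plate between 0.002 and 0.008 m and angle between each of dish_low, dish_tall's own z axis and vertical below 0.06 rad and horizontal distance between dish_tall and plate below 0.06 m and z of dish_tall in the frame of plate between 0.002 and 0.008 m and horizontal distance between dish_low and dish_tall above 0.06 m), for 0.2 s.
4. the lid sits flat on the bowl's flange, over the dishes (all of step 2 and horizontal distance between dish_low and plate below 0.056 m and z of dish_low in the frame of plate between 0.002 and 0.008 m and angle between each of dish_low, dish_tall's own z axis and vertical below 0.06 rad and horizontal distance between dish_tall and plate below 0.06 m and z of dish_tall in the frame of plate between 0.002 and 0.008 m and horizontal distance between lid and bowl below 0.012 m and z of lid in the frame of bowl between 0.067 and 0.0735 m and angle between lid's own z axis and vertical below 0.035 rad), for 0.2 s.
At the end, for the whole second after the job is handed in: Canister upright on the bowl's floor within 20 mm of the middle; plate flat on the ledge, centred within 11 mm; both dishes upright on the plate, within 56 (low) and 60 mm (tall) of its centre, over 60 mm apart; lid flat on the flange, centred within 12 mm; all five released and at rest (all of step 4 and horizontal distance between dish_low and dish_tall above 0.06 m and linear speed of each of canister, plate, dish_low, dish_tall, lid below 0.02 m/s and contact force between each of canister, plate, dish_low, dish_tall, lid and the fingers below 0.1 N); the robot touches nothing.
It fails at once if the canister, plate, a dish or the lid was dropped (falling free at over 0.65 m/s) ((linear speed of canister above 0.65 m/s and contact force between canister and the fingers below 0.05 N) or (linear speed of plate above 0.65 m/s and contact force between plate and the fingers below 0.05 N) or (linear speed of dish_low above 0.65 m/s and contact force between dish_low and the fingers below 0.05 N) or (linear speed of dish_tall above 0.65 m/s and contact force between dish_tall and the fingers below 0.05 N) or (linear speed of lid above 0.65 m/s and contact force between lid and the fingers below 0.05 N)).
It fails at once if a sample dish was tipped by more than 35 degrees (angle between any of dish_low, dish_tall's own z axis and vertical above 0.6 rad).
It fails at once if the balance or the stack of empty dishes was moved by more than 20 mm (distance of any of balance, empty_dishes from where it was at the start of the episode above 0.02 m).
It also fails if it takes over 120 s, if anything falls off the work surface, if the arm or the gripper's body presses on something with over 40 N, if the wrist force passes 120 N, or if a joint passes its speed limit or range.

## Robot

A 6-joint arm with a two-finger parallel gripper is mounted at the origin on the work surface. World frame = base frame: x ahead of the robot, y to its left, z up, the work surface at z = 0. Lengths are in mm, angles in rad, forces in N, time in s.
With the tool pointing down it reaches from about 425 to 1125 mm from the base axis. Payload 14.9 kg.
Tool frame: the origin (TCP) lies at the very end of the fingers, on their centre line; the grasp point (between the pads) lies pinch_z behind it (pinch_z is the distance from the TCP to the grasp point, in mm); z points along the fingers, y is the direction in which the jaws open and shut (so a half turn about z gives the same grasp; the last joint's range is limited). The gripper opens to 91 mm and grips with 3 to 60 N. Pads are 32 mm wide; open, the fingers measure 118 mm over their backs; the gripper's body (76 mm by 178 mm) begins 60 mm behind the grasp point.
Start: joints at [1.129, 0.379, 1.734, -0, 1.028, -0.033], TCP at [278.264, 642.329, 213.932] pointing down, gripper open.
Joint ranges: [-2.77, 2.77], [-0.74, 2.19], [0, 2.66], [-1.06, 4.2], [0.31, 2.87], [-3.08, 3.08]. Speed limits (rad/s): [1.89, 1.89, 2.39, 3.14, 3.14, 3.14].

## Interface

Orientations are given as a 3x3 rotation matrix whose columns are the frame's x, y, z axes.
In Python, from plant import * gives the robot as it stands.
- The arm moves only by the tool move_arm, never from a script. Its argument "increments" is a list of rows, each an object of numbers: "rx", "ry", "rz": the turn, a rotation vector about the tool's x, y, z in units of 360 degrees (1.0 is 360 degrees); "tx", "ty", "tz": the shift along the tool's x, y, z in units of 0.15 m (1.0 is 0.15 m); "gripper": the closure, from 0 (fully open) to 1 (shut). A call has 1 to 10 rows; each row is the pose to reach, as a shift and turn from the pose commanded when the call began, along the tool's axes at that moment, turning the shorter way round; what a row does not reach only later rows make up. A row lasts 1/8 s, in which the tool goes at most 62.5 mm and 10.7 degrees, less where a joint would pass 70% of its speed; a pose out of reach is approached as far as the arm can. A call with a number of a shift or a turn outside -1 to 1 is refused whole. A call with a gripper value outside its range is refused whole. The fingers move at their own pace and stop on an object; "squeeze" is the grip in N (left out, the last holds). Time passes only in rows, so rows that repeat a pose let the fingers close. It gives the time, the measured TCP pose, the force and the opening at its end, in the units of the state.
- get_obs(): the state, without advancing time (a new reading comes with each control period).
- get_image(name): name is "scene" or "top"; returns (picture, depth): 384x512x3 uint8, red, green, blue; 384x512 float32, mm along the optical axis (not along the pixel's ray), 0 where there is no reading.
- camera_info(name): a dict with "fx", "fy", "cx", "cy" (pixels), "R" (3x3) and "t" (3): a world point X has camera coordinates R X + t. Camera axes: x right, y down, z forward; pixel columns grow to the right and rows downward; lengths in mm; the calibration is good to about 2 mm. A picture is of the moment at which its call begins. camera_info takes no time and is no camera call.
- job_done(): hands the job in, once; it reports no verdict.
Trained networks look in the newest picture that a camera, given by its name, has taken for a name from the list of things; names that differ only in an ending like _2 or _b are one class to them, and where a whole thing is asked for, a point or a joint stands for the part that bears it (a point fixed in the world has none). Each returns a list of dicts, best first, with "confidence" (0 to 1); they miss things now and then, are a little off and sometimes report something else, mostly with a low value. They report only what shows in the picture. A call takes as long as a camera call.
- find_in(query, camera): "centre" ([row, column] as shares, 0 to 1, of the picture: columns of its width, rows of its height, amid what is visible of it).
- outline_of(query, camera): "region" (384x512 bool, what is visible of it) and "centre" ([row, column] as shares, 0 to 1, of the picture: columns of its width, rows of its height, amid what is visible of it).
The state is a dict: "t": time; "qpos": joint angles; "joint_vel": joint speeds; "joint_torque": joint torques, N m; "eef_pos": TCP position; "eef_rot": TCP orientation; "contact_force": force on the tool from outside, world axes, zero at the start; "wrist_torque": the same for the moment, N m; "grip_width": finger opening in mm.
Only numpy, scipy, OpenCV 4.12 (cv2) and the standard library are available. Lean on these libraries where they do the work, as an engineer would, in place of code of your own. Each camera call takes 0.05 s, during which the arm holds its last target.

## Working session

There is one attempt and no reset: what is moved stays moved. The work goes in short steps, Python scripts to look and compute and a tool call to move; the robot and the scene stay as the last step left them, time stands still between calls to the robot, and variables do not carry over. Pictures are saved under pics/ and viewed, and the job is handed in when it is done.

Besides the shell and the picture viewer there is one more tool, called after "Call:" as name(argument=value, ...), one argument or row to a line, values as JSON. move_arm: Moves the arm, as the interface text tells. Its arguments: {"type":"object","properties":{"increments":{"type":"array"},"squeeze":{"type":"number"}},"required":["increments"]}

```bash
ls; mkdir -p pics; python3 - <<'E'
from plant import *
import cv2,numpy as np
o=get_obs()
for k in o: print(k,np.round(o[k],3).tolist())
for n in ("scene","top"):
    p,d=get_image(n)
    cv2.imwrite(f"pics/{n}0.png",p[:,:,::-1])
    c=camera_info(n);print(n,{k:np.round(c[k],3).tolist() for k in c})
    np.save(f"pics/{n}0d.npy",d)
try: print(pinch_z)
except Exception as e: print(e)
E
```

```text
pics
t 0.0
qpos [1.129, 0.379, 1.735, 0.0, 1.029, -0.033]
joint_vel [-0.001, 0.003, -0.001, -0.0, 0.001, -0.0]
joint_torque [0.004, -76.375, -43.436, 0.065, 0.043, -0.0]
eef_pos [278.059, 641.929, 213.259]
eef_rot [[-0.918, 0.398, -0.001], [0.398, 0.918, -0.001], [0.0, -0.001, -1.0]]
contact_force [-0.149, 0.457, 0.171]
wrist_torque [0.01, 0.009, -0.062]
grip_width 91.3
scene {'fx': 456.034, 'fy': 456.034, 'cx': 260.008, 'cy': 188.784, 'R': [[-0.402, 0.916, 0.007], [0.649, 0.29, -0.703], [-0.646, -0.278, -0.711]], 't': [224.635, -385.653, 1823.477]}
top {'fx': 415.58, 'fy': 415.58, 'cx': 253.529, 'cy': 184.202, 'R': [[-0.177, -0.984, -0.001], [-0.964, 0.174, -0.202], [0.199, -0.034, -0.979]], 't': [118.017, 607.741, 942.751]}
18.8
```

View pics/scene0.png

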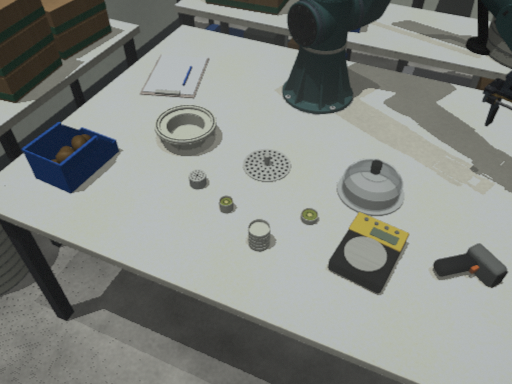

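View pics/top0.png

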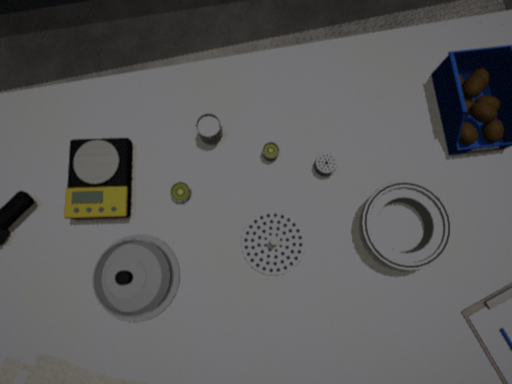

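```bash
cat > h.py <<'E'
from plant import *
import cv2,numpy as np
from scipy.optimize import minimize
PROF={ # (r,z) of solids
'bowl':[(106,70),(106,62),(80,0)],'canister':[(27,0),(27,38)],'plate':[(80,0),(80,5),(10,46)],
'dish_low':[(26,0),(26,22)],'dish_tall':[(22,0),(22,36)],'lid':[(106,0),(106,8),(90,50),(40,86),(16,98),(16,120)],
'balance':[], 'empty_dishes':[(31,0),(31,70)]}
def proj(c,X):
    P=np.asarray(X)@c['R'].T+c['t']; return np.c_[c['fx']*P[:,0]/P[:,2]+c['cx'],c['fy']*P[:,1]/P[:,2]+c['cy']]
def ray(c,uv,z):
    R=np.array(c['R']);t=np.array(c['t']);o=-R.T@t
    d=R.T@np.array([(uv[0]-c['cx'])/c['fx'],(uv[1]-c['cy'])/c['fy'],1]); return o+d*(z-o[2])/d[2]
A=np.linspace(0,2*np.pi,48,endpoint=False)
def sil(c,name,x,y,z0,S=4):
    pts=np.vstack([np.c_[x+r*np.cos(A),y+r*np.sin(A),np.full(48,z0+z)] for r,z in PROF[name]])
    uv=proj(c,pts); h=cv2.convexHull(((uv+.5)*S*16).astype(np.int32))
    m=np.zeros((384*S,512*S),np.uint8); cv2.fillConvexPoly(m,h,1,shift=4)
    return cv2.resize(m.astype(np.float32),(512,384),interpolation=cv2.INTER_AREA)
def fit(c,name,mask,z0=0,x0=None):
    m=mask.astype(np.float32)
    if x0 is None:
        v,u=np.nonzero(mask); x0=ray(c,(u.mean(),v.mean()),z0+np.mean([z for _,z in PROF[name]]))[:2]
    f=lambda p:1-np.minimum(m,s:=sil(c,name,p[0],p[1],z0)).sum()/np.maximum(m,s).sum()
    r=minimize(f,x0,method='Nelder-Mead',options=dict(initial_simplex=np.array(x0)+np.array([[0,0],[12,0],[0,12]]),xatol=.2,fatol=1e-4))
    return r.x,1-r.fun
def pts(c,d,mask):
    v,u=np.nonzero(mask&(d>0)); z=d[v,u]
    P=np.c_[(u-c['cx'])/c['fx']*z,(v-c['cy'])/c['fy']*z,z]
    return (P-np.array(c['t']))@np.array(c['R'])
def locate(name,cam,d=None,z0=0):
    L=outline_of(name,cam);c=camera_info(cam)
    for k in L[:2]:
        m=k['region']
        if m.sum()<20: continue
        cc=k['centre'];q,iou=fit(c,name,m,z0)
        s=f"{name} {cam} conf {k['confidence']:.2f} px {cc[1]*512:.0f},{cc[0]*384:.0f} n {m.sum()} fit {np.round(q,1)} iou {iou:.2f}"
        if d is not None:
            P=pts(c,d,m)
            if len(P): s+=f" med {np.round(np.median(P,0),1)} z5/95 {np.round(np.percentile(P[:,2],[5,95]),1)}"
        print(s)
E
python3 - <<'E'
from h import *
for cam in("top","scene"):
    p,d=get_image(cam)
    for n in PROF:
        if n=='balance':continue
        locate(n,cam,d)
print(get_obs()['t'])
E
```

```text
bowl top conf 0.95 px 406,224 n 6455 fit [ 459.3 -327.2] iou 0.99 med [ 457.8 -338.9   60.5] z5/95 [11.1 72.7]
canister top conf 0.71 px 322,166 n 429 fit [ 646.8 -180.5] iou 0.95 med [ 643.  -177.5   38.4] z5/95 [12.4 41.8]
plate top conf 0.84 px 276,240 n 3215 fit [477.7 -14.3] iou 0.97 med [475.7 -14.1   5.9] z5/95 [2.8 9.4]
dish_low top conf 0.81 px 178,195 n 331 fit [644.5 194. ] iou 0.88 med [641.4 193.1  19.4] z5/95 [14.4 24.1]
dish_low top conf 0.39 px 206,127 n 610 fit [799.3  97.3] iou 0.59 med [778.3  93.   59.6] z5/95 [19.9 70.1]
dish_tall top conf 0.61 px 268,151 n 242 fit [704.5 -49.5] iou 0.82 med [702.3 -48.8  30.6] z5/95 [17.4 36.7]
empty_dishes top conf 0.69 px 207,130 n 692 fit [786.3  93.1] iou 0.96 med [778.8  92.4  59.4] z5/95 [ 2.4 70.7]
empty_dishes top conf 0.56 px 321,166 n 440 fit [ 636.8 -170.1] iou 0.65 med [ 642.7 -177.2   38.4] z5/95 [ 6.2 41.8]
bowl scene conf 0.59 px 185,124 n 2196 fit [ 455.4 -326.8] iou 0.91 med [ 441.3 -334.5   57.8] z5/95 [ 8.4 70.5]
canister scene conf 0.80 px 197,177 n 271 fit [ 644.7 -178.1] iou 0.86 med [ 657.  -170.7   34.5] z5/95 [ 6.2 39.2]
plate scene conf 0.88 px 265,164 n 1200 fit [473.1 -13.3] iou 0.93 med [482.5  -7.6   4. ] z5/95 [0.2 9.9]
dish_low scene conf 0.62 px 184,124 n 2157 fit [ 493.7 -314.2] iou 0.09 med [ 442.5 -334.5   57.9] z5/95 [ 9.2 70.6]
dish_low scene conf 0.54 px 311,217 n 225 fit [641.3 195.5] iou 0.81 med [647.7 197.2  16.6] z5/95 [ 5.  21.1]
dish_tall scene conf 0.70 px 226,207 n 243 fit [704.2 -47.6] iou 0.95 med [710.1 -44.3  26.9] z5/95 [-0.6 35. ]
lid scene conf 0.66 px 368,188 n 2962 fit [447.9 333.6] iou 0.95 med [500.2 339.8  64.7] z5/95 [ 5.6 87.6]
empty_dishes scene conf 0.76 px 259,237 n 589 fit [782.4  96.3] iou 0.88 med [796.8 101.9  55.7] z5/95 [ 8.8 66.1]
0.9
```

```bash
python3 - <<'E'
from h import *
Q=dict(bowl=(457.5,-327),canister=(646,-179),plate=(475.5,-14),dish_low=(643,195),dish_tall=(704,-48.5),lid=(448,334))
for cam in("top","scene"):
    p=cv2.imread(f"pics/{cam}0.png");c=camera_info(cam);tiles=[]
    for n,(x,y) in Q.items():
        b=proj(c,[[x,y,30]])[0];r=45 if n in('bowl','plate','lid') else 22
        S=264/(2*r);M=np.array([[S,0,-S*(b[0]-r)],[0,S,-S*(b[1]-r)]])
        im=cv2.warpAffine(p,M,(264,264),flags=cv2.INTER_CUBIC)
        for R,z in PROF[n]:
            if n=='lid' and z in(50,86): continue
            uv=proj(c,np.c_[x+R*np.cos(A),y+R*np.sin(A),np.full(48,z)])+.0
            cv2.polylines(im,[(uv@M[:,:2].T+M[:,2]).astype(np.int32)],True,(0,0,255),1)
        tiles.append(im)
    cv2.imwrite(f"pics/ov_{cam}.png",np.vstack([np.hstack(tiles[:3]),np.hstack(tiles[3:])]))
E
```

```text
(no output)
```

View pics/ov_top.png

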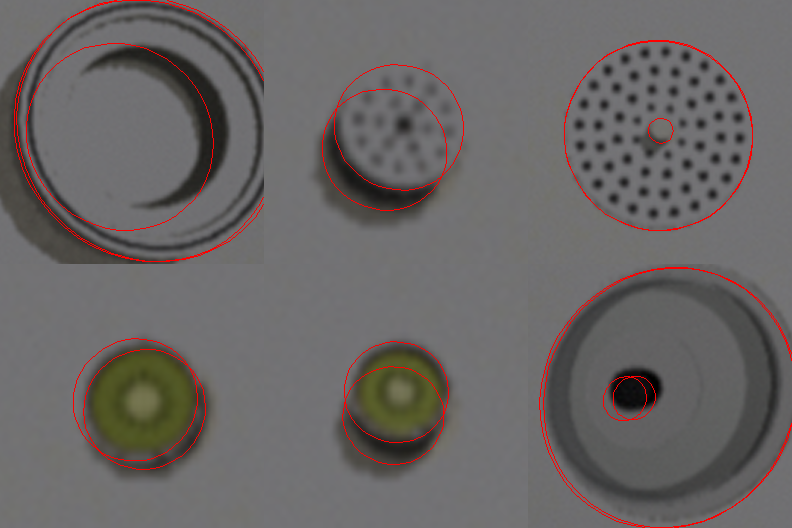

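View pics/ov_scene.png

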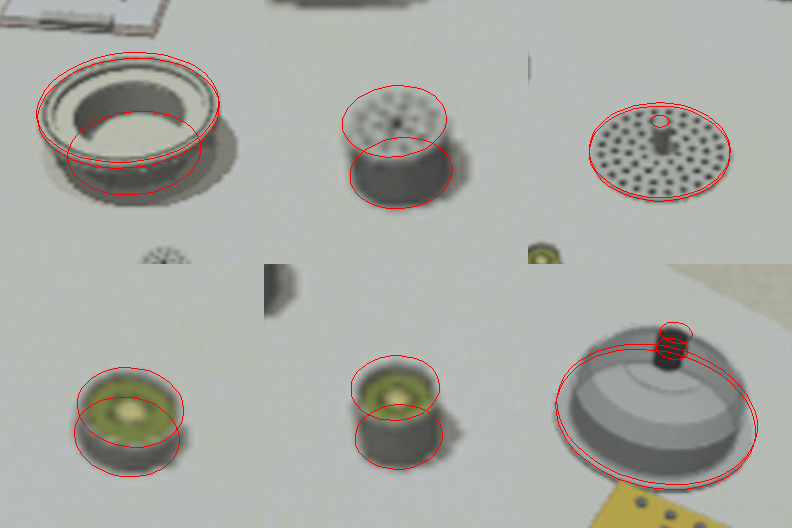

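```bash
python3 - <<'E'
from h import *
uvs={}
for cam,box in(("top",(105,255,145,300)),("scene",(362,152,390,180))):
    p=cv2.imread(f"pics/{cam}0.png");c=camera_info(cam);d=np.load(f"pics/{cam}0d.npy")
    x0,y0,x1,y1=box
    g=p[:,:,:].max(2); m=np.zeros(g.shape,bool); m[y0:y1,x0:x1]=g[y0:y1,x0:x1]<40
    v,u=np.nonzero(m);print(cam,m.sum(),u.mean(),v.mean(),u.min(),u.max(),v.min(),v.max())
    P=pts(c,d,m);print(np.round(np.percentile(P,[5,50,95],axis=0),1))
    uv=(u.mean(),v.mean());uvs[cam]=uv
    print([np.round(ray(c,uv,z)[:2],1) for z in(98,109,115,120)])
    R=np.array(c['R']);print('cam pos',-R.T@np.array(c['t']))
    for n,(x,y) in dict(bowl=(457.5,-327),plate=(475.5,-14),lid=(448,334)).items():
        print(n,proj(c,[[x,y,0],[x,y,46],[x,y,120]]).round(1).tolist())
    s=cv2.resize(p[y0-10:y1+10,x0-10:x1+10],None,fx=8,fy=8,interpolation=cv2.INTER_NEAREST);cv2.imwrite(f"pics/k_{cam}.png",s)
p=cv2.imread("pics/scene0.png");cv2.imwrite("pics/kp_scene.png",cv2.resize(p[145:190,240:295],None,fx=10,fy=10,interpolation=cv2.INTER_NEAREST))
E
```

```text
top 184 123.4836956521739 277.26630434782606 116 132 271 284
[[442.4 315.1 103.1]
 [454.  325.8 120. ]
 [466.  340.1 123.3]]
[array([454.7, 332.4]), array([454.3, 329.1]), array([454.1, 327.2]), array([453.9, 325.7])]
cam pos [ 418.6504982    43.06287052 1046.39122022]
bowl [[396.2, 227.9], [402.6, 226.1], [414.2, 222.6]]
plate [[272.6, 243.1], [273.4, 241.8], [275.0, 239.6]]
lid [[135.4, 279.5], [130.0, 279.9], [120.0, 280.7]]<stdin>:7: RuntimeWarning: Mean of empty slice.
  ret = ret.dtype.type(ret / rcount)
Traceback (most recent call last):
ValueError: zero-size array to reduction operation minimum which has no identity
```

View pics/k_top.png

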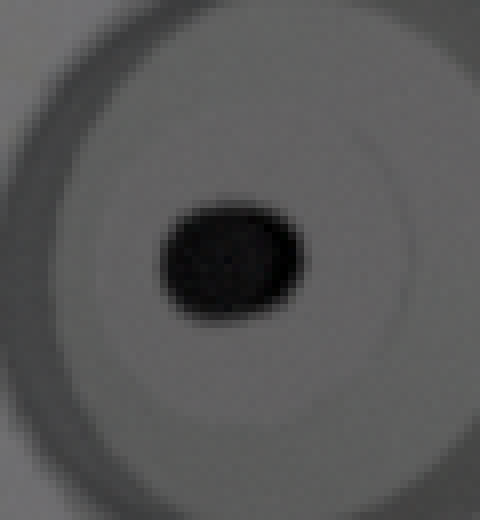

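```bash
python3 - <<'E'
from plant import *
import numpy as np
R=np.array(get_obs()['eef_rot']);print(R, np.degrees(np.arctan2(R[1,0],R[0,0])))
E
```

```text
[[-9.17585142e-01  3.97539315e-01 -1.39855858e-05]
 [ 3.97539315e-01  9.17585142e-01 -2.16631241e-05]
 [ 4.22102226e-06 -2.54375810e-05 -1.00000000e+00]] 156.57556096981648
```

Call:
move_arm(
  increments=[
    {"rz":-0.0652,"gripper":0},
    {"rz":-0.0652},
    {"rz":-0.0652},
    {"rz":-0.0652},
  ],
  squeeze=30,
)

```text
schema error: expected keys rx, ry, rz, tx, ty, tz, gripper
```

Call:
move_arm(
  increments=[
    {"rx":0,"ry":0,"rz":-0.0651,"tx":0,"ty":0,"tz":0,"gripper":0},
    {"rx":0,"ry":0,"rz":-0.0651,"tx":0,"ty":0,"tz":0,"gripper":0},
    {"rx":0,"ry":0,"rz":-0.0651,"tx":0,"ty":0,"tz":0,"gripper":0},
    {"rx":0,"ry":0,"rz":-0.0651,"tx":0,"ty":0,"tz":0,"gripper":0},
  ],
  squeeze=30,
)

```text
t: 1.4
eef_pos: [278.3, 642.3, 213.9]
eef_rot: [[-1.0, 0.003, 0.0], [0.003, 1.0, -0.0], [-0.0, -0.0, -1.0]]
contact_force: [0.0, -0.6, -0.9]
grip_width: 91.1
```

Call:
move_arm(
  increments=[
    {"rx":0,"ry":0,"rz":0,"tx":-0.45,"ty":-1,"tz":0,"gripper":0},
    {"rx":0,"ry":0,"rz":0,"tx":-0.45,"ty":-1,"tz":0,"gripper":0},
    {"rx":0,"ry":0,"rz":0,"tx":-0.45,"ty":-1,"tz":0,"gripper":0},
    {"rx":0,"ry":0,"rz":0,"tx":-0.45,"ty":-1,"tz":0,"gripper":0},
  ],
)

```text
t: 1.9
eef_pos: [346.6, 490.5, 214.1]
eef_rot: [[-1.0, 0.005, 0.0], [0.005, 1.0, -0.0], [-0.0, -0.0, -1.0]]
contact_force: [-1.1, 0.3, 0.4]
grip_width: 91.1
```

Call:
move_arm(
  increments=[
    {"rx":0,"ry":0,"rz":0,"tx":-0.45,"ty":-1,"tz":0,"gripper":0},
    {"rx":0,"ry":0,"rz":0,"tx":-0.45,"ty":-1,"tz":0,"gripper":0},
    {"rx":0,"ry":0,"rz":0,"tx":-0.45,"ty":-1,"tz":0,"gripper":0},
    {"rx":0,"ry":0,"rz":0,"tx":-0.45,"ty":-1,"tz":0,"gripper":0},
  ],
)

```text
t: 2.4
eef_pos: [414.2, 341.4, 214.2]
eef_rot: [[-1.0, 0.004, 0.0], [0.004, 1.0, 0.0], [-0.0, 0.0, -1.0]]
contact_force: [0.3, 0.1, 1.0]
grip_width: 91.3
```

Call:
move_arm(
  increments=[
    {"rx":0,"ry":0,"rz":0,"tx":-0.45,"ty":-1,"tz":0,"gripper":0},
    {"rx":0,"ry":0,"rz":0,"tx":-0.45,"ty":-1,"tz":0,"gripper":0},
    {"rx":0,"ry":0,"rz":0,"tx":-0.45,"ty":-1,"tz":0,"gripper":0},
    {"rx":0,"ry":0,"rz":0,"tx":-0.45,"ty":-1,"tz":0,"gripper":0},
  ],
)

```text
t: 2.9
eef_pos: [481.9, 192.0, 214.1]
eef_rot: [[-1.0, 0.003, 0.0], [0.003, 1.0, 0.0], [-0.0, 0.0, -1.0]]
contact_force: [0.8, 0.2, 0.1]
grip_width: 91.0
```

Call:
move_arm(
  increments=[
    {"rx":0,"ry":0,"rz":0,"tx":-0.45,"ty":-1,"tz":0,"gripper":0},
    {"rx":0,"ry":0,"rz":0,"tx":-0.45,"ty":-1,"tz":0,"gripper":0},
    {"rx":0,"ry":0,"rz":0,"tx":-0.45,"ty":-1,"tz":0,"gripper":0},
    {"rx":0,"ry":0,"rz":0,"tx":-0.45,"ty":-1,"tz":0,"gripper":0},
  ],
)

```text
t: 3.4
eef_pos: [549.6, 42.3, 214.0]
eef_rot: [[-1.0, 0.002, 0.0], [0.002, 1.0, 0.0], [-0.0, 0.0, -1.0]]
contact_force: [-0.0, 0.1, 0.6]
grip_width: 91.1
```

Call:
move_arm(
  increments=[
    {"rx":0,"ry":0,"rz":0,"tx":-0.45,"ty":-1,"tz":0,"gripper":0},
    {"rx":0,"ry":0,"rz":0,"tx":-0.45,"ty":-1,"tz":0,"gripper":0},
    {"rx":0,"ry":0,"rz":0,"tx":-0.45,"ty":-1,"tz":0,"gripper":0},
    {"rx":0,"ry":0,"rz":0,"tx":-0.45,"ty":-1,"tz":0,"gripper":0},
  ],
)

```text
t: 3.9
eef_pos: [617.1, -107.3, 213.7]
eef_rot: [[-1.0, 0.001, 0.0], [0.001, 1.0, 0.0], [-0.0, 0.0, -1.0]]
contact_force: [-0.9, 0.5, -0.8]
grip_width: 90.9
```

Call:
move_arm(
  increments=[
    {"rx":0,"ry":0,"rz":0,"tx":-0.196,"ty":-0.485,"tz":0,"gripper":0},
    {"rx":0,"ry":0,"rz":0,"tx":-0.196,"ty":-0.485,"tz":0,"gripper":0},
    {"rx":0,"ry":0,"rz":0,"tx":-0.196,"ty":-0.485,"tz":0.4,"gripper":0},
    {"rx":0,"ry":0,"rz":0,"tx":-0.196,"ty":-0.485,"tz":0.8,"gripper":0},
    {"rx":0,"ry":0,"rz":0,"tx":-0.196,"ty":-0.485,"tz":0.8,"gripper":0},
    {"rx":0,"ry":0,"rz":0,"tx":-0.196,"ty":-0.485,"tz":0.8,"gripper":0},
  ],
)

```text
t: 4.65
eef_pos: [646.6, -179.3, 96.1]
eef_rot: [[-1.0, -0.001, 0.002], [-0.001, 1.0, -0.0], [-0.002, -0.0, -1.0]]
contact_force: [-0.3, 0.2, 1.5]
grip_width: 90.9
```

```bash
python3 - <<'E'
from h import *
p,d=get_image("scene");cv2.imwrite("pics/s1.png",cv2.resize(p[100:260,120:330],None,fx=3.5,fy=3.5)[:,:,::-1])
locate('canister','scene',d)
E
```

```text
canister scene conf 0.75 px 199,175 n 312 fit [ 642.8 -176.5] iou 0.94 med [ 652.4 -170.4   33.4] z5/95 [-0.4 39.7]
```

View pics/s1.png

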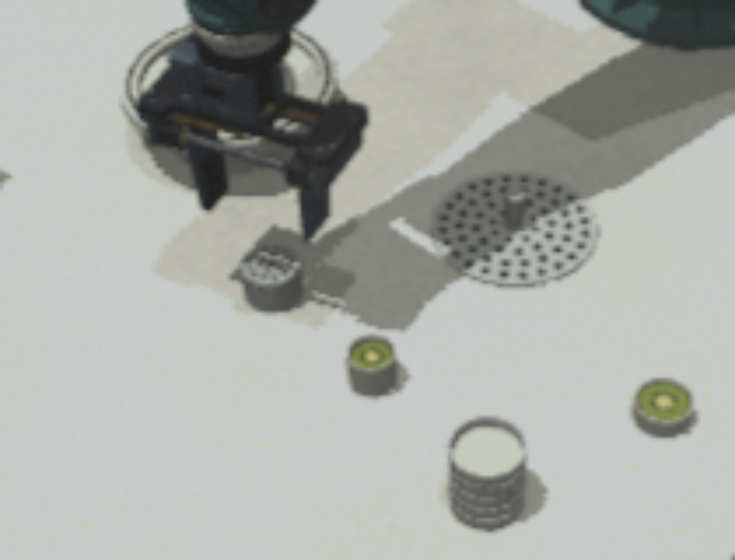

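Call:
move_arm(
  increments=[
    {"rx":0,"ry":0,"rz":0,"tx":0,"ty":0,"tz":0.3,"gripper":0},
    {"rx":0,"ry":0,"rz":0,"tx":0,"ty":0,"tz":0.5,"gripper":0},
    {"rx":0,"ry":0,"rz":0,"tx":0,"ty":0,"tz":0.573,"gripper":0},
    {"rx":0,"ry":0,"rz":0,"tx":0,"ty":0,"tz":0.573,"gripper":0},
    {"rx":0,"ry":0,"rz":0,"tx":0,"ty":0,"tz":0.573,"gripper":1},
    {"rx":0,"ry":0,"rz":0,"tx":0,"ty":0,"tz":0.573,"gripper":1},
    {"rx":0,"ry":0,"rz":0,"tx":0,"ty":0,"tz":0.573,"gripper":1},
    {"rx":0,"ry":0,"rz":0,"tx":0,"ty":0,"tz":0.573,"gripper":1},
    {"rx":0,"ry":0,"rz":0,"tx":0,"ty":0,"tz":0.573,"gripper":1},
    {"rx":0,"ry":0,"rz":0,"tx":0,"ty":0,"tz":0.573,"gripper":1},
  ],
  squeeze=25,
)

```text
t: 6.0
eef_pos: [645.5, -180.4, 8.2]
eef_rot: [[-1.0, -0.0, 0.0], [-0.0, 1.0, -0.0], [-0.0, -0.0, -1.0]]
contact_force: [-2.0, 0.2, 5.4]
grip_width: 53.0
```

Call:
move_arm(
  increments=[
    {"rx":0,"ry":0,"rz":0,"tx":0,"ty":0,"tz":-0.2,"gripper":1},
    {"rx":0,"ry":0,"rz":0,"tx":0,"ty":0,"tz":-0.5,"gripper":1},
    {"rx":0,"ry":0,"rz":0,"tx":0,"ty":0,"tz":-0.8,"gripper":1},
    {"rx":0,"ry":0,"rz":0,"tx":0,"ty":0,"tz":-0.8,"gripper":1},
  ],
)

```text
t: 6.5
eef_pos: [647.3, -181.0, 131.4]
eef_rot: [[-1.0, -0.0, 0.005], [-0.0, 1.0, -0.002], [-0.005, -0.002, -1.0]]
contact_force: [0.8, -0.4, -1.5]
grip_width: 52.8
```

Call:
move_arm(
  increments=[
    {"rx":0,"ry":0,"rz":0,"tx":0.3,"ty":-0.24,"tz":0,"gripper":1},
    {"rx":0,"ry":0,"rz":0,"tx":0.63,"ty":-0.49,"tz":0,"gripper":1},
    {"rx":0,"ry":0,"rz":0,"tx":0.63,"ty":-0.49,"tz":0,"gripper":1},
  ],
)

```text
t: 6.88
eef_pos: [547.4, -255.1, 126.5]
eef_rot: [[-1.0, 0.003, -0.003], [0.003, 1.0, 0.001], [0.003, 0.001, -1.0]]
contact_force: [0.0, 0.0, -1.3]
grip_width: 52.9
```

Call:
move_arm(
  increments=[
    {"rx":0,"ry":0,"rz":0,"tx":0.3,"ty":-0.24,"tz":0,"gripper":1},
    {"rx":0,"ry":0,"rz":0,"tx":0.63,"ty":-0.49,"tz":0,"gripper":1},
    {"rx":0,"ry":0,"rz":0,"tx":0.63,"ty":-0.49,"tz":0,"gripper":1},
    {"rx":0,"ry":0,"rz":0,"tx":0.63,"ty":-0.49,"tz":0,"gripper":1},
  ],
)

```text
t: 7.38
eef_pos: [456.7, -327.2, 127.5]
eef_rot: [[-1.0, 0.0, -0.0], [0.0, 1.0, 0.0], [0.0, 0.0, -1.0]]
contact_force: [0.7, 0.8, -1.0]
grip_width: 53.0
```

```bash
python3 - <<'E'
from h import *
for n in("scene","top"):
    p,d=get_image(n)
    x0,y0=(120,70) if n=="scene" else (310,140)
    cv2.imwrite(f"pics/{n}2.png",cv2.resize(p[y0:y0+150,x0:x0+190],None,fx=4,fy=4)[:,:,::-1])
    locate('canister',n,d,92)
E
```

```text
canister scene conf 0.63 px 183,102 n 160 fit [ 418.6 -348.4] iou 0.60 med [ 473.7 -319.8  152.6] z5/95 [129.1 158.4]
canister top conf 0.48 px 421,220 n 82 fit [ 463.6 -331.4] iou 0.13 med [ 461.6 -333.1  158.5] z5/95 [156.2 160.9]
```

View pics/scene2.png

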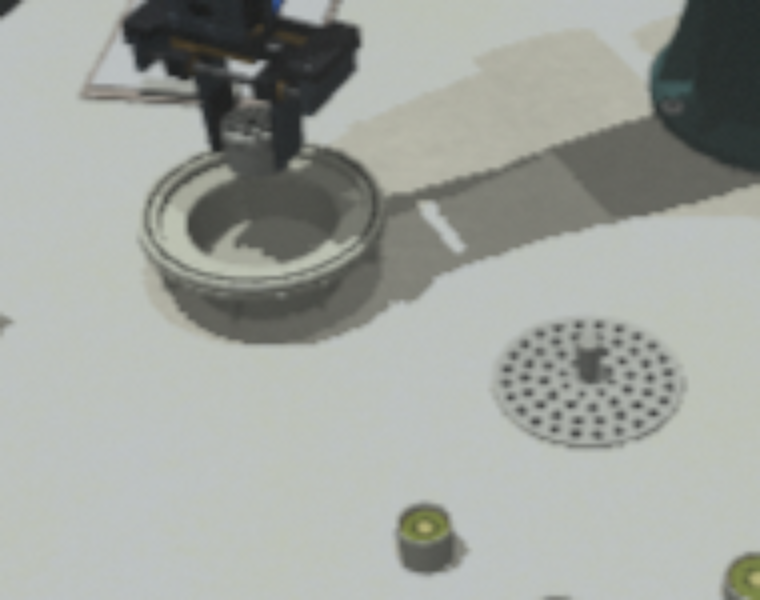

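View pics/top2.png

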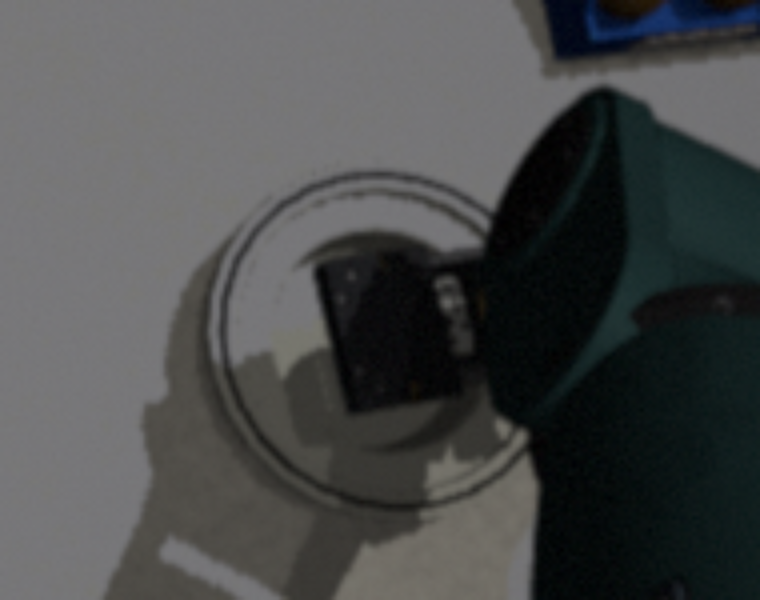

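Call:
move_arm(
  increments=[
    {"rx":0,"ry":0,"rz":0,"tx":0,"ty":0,"tz":0.2,"gripper":1},
    {"rx":0,"ry":0,"rz":0,"tx":0,"ty":0,"tz":0.4,"gripper":1},
    {"rx":0,"ry":0,"rz":0,"tx":0,"ty":0,"tz":0.6,"gripper":1},
    {"rx":0,"ry":0,"rz":0,"tx":0,"ty":0,"tz":0.66,"gripper":1},
    {"rx":0,"ry":0,"rz":0,"tx":0,"ty":0,"tz":0.69,"gripper":1},
    {"rx":0,"ry":0,"rz":0,"tx":0,"ty":0,"tz":0.713,"gripper":1},
    {"rx":0,"ry":0,"rz":0,"tx":0,"ty":0,"tz":0.713,"gripper":1},
  ],
)

```text
t: 8.45
eef_pos: [456.7, -327.6, 21.6]
eef_rot: [[-1.0, -0.0, 0.001], [-0.0, 1.0, -0.001], [-0.001, -0.001, -1.0]]
contact_force: [-0.1, -0.7, -0.7]
grip_width: 53.2
```

Call:
move_arm(
  increments=[
    {"rx":0,"ry":0,"rz":0,"tx":0,"ty":0,"tz":0.006,"gripper":1},
    {"rx":0,"ry":0,"rz":0,"tx":0,"ty":0,"tz":0.01,"gripper":1},
    {"rx":0,"ry":0,"rz":0,"tx":0,"ty":0,"tz":0.01,"gripper":1},
  ],
)

```text
t: 8.82
eef_pos: [456.6, -327.6, 20.2]
eef_rot: [[-1.0, -0.0, 0.0], [-0.0, 1.0, -0.0], [-0.0, -0.0, -1.0]]
contact_force: [-1.3, 1.3, 8.4]
grip_width: 52.9
```

Contact (8 N). Release and lift.

Call:
move_arm(
  increments=[
    {"rx":0,"ry":0,"rz":0,"tx":0,"ty":0,"tz":0,"gripper":0.22},
    {"rx":0,"ry":0,"rz":0,"tx":0,"ty":0,"tz":0,"gripper":0.22},
    {"rx":0,"ry":0,"rz":0,"tx":0,"ty":0,"tz":0,"gripper":0.22},
    {"rx":0,"ry":0,"rz":0,"tx":0,"ty":0,"tz":-0.2,"gripper":0.22},
    {"rx":0,"ry":0,"rz":0,"tx":0,"ty":0,"tz":-0.5,"gripper":0.22},
    {"rx":0,"ry":0,"rz":0,"tx":0,"ty":0,"tz":-0.8,"gripper":0.22},
    {"rx":0,"ry":0,"rz":0,"tx":0,"ty":0,"tz":-0.8,"gripper":0.22},
  ],
)

```text
t: 9.7
eef_pos: [458.0, -328.6, 142.8]
eef_rot: [[-1.0, -0.0, 0.004], [-0.0, 1.0, -0.004], [-0.004, -0.004, -1.0]]
contact_force: [0.2, -0.2, 0.1]
grip_width: 71.2
```

Call:
move_arm(
  increments=[
    {"rx":0,"ry":0,"rz":0,"tx":0,"ty":0.4,"tz":0,"gripper":0.22},
    {"rx":0,"ry":0,"rz":0,"tx":0,"ty":0.8,"tz":0,"gripper":0.22},
    {"rx":0,"ry":0,"rz":0,"tx":-0.06,"ty":1,"tz":0,"gripper":0.22},
    {"rx":0,"ry":0,"rz":0,"tx":-0.06,"ty":1,"tz":0,"gripper":0.22},
  ],
)

```text
t: 10.2
eef_pos: [465.1, -175.6, 138.7]
eef_rot: [[-1.0, -0.003, -0.001], [-0.003, 1.0, 0.001], [0.001, 0.001, -1.0]]
contact_force: [-0.5, 0.0, -0.1]
grip_width: 71.2
```

Call:
move_arm(
  increments=[
    {"rx":0,"ry":0,"rz":0,"tx":0,"ty":0.4,"tz":0,"gripper":0.22},
    {"rx":0,"ry":0,"rz":0,"tx":0,"ty":0.8,"tz":0,"gripper":0.22},
    {"rx":0,"ry":0,"rz":0,"tx":-0.063,"ty":1,"tz":0,"gripper":0.22},
    {"rx":0,"ry":0,"rz":0,"tx":-0.063,"ty":1,"tz":0,"gripper":0.22},
  ],
)

```text
t: 10.7
eef_pos: [475.0, -26.6, 139.0]
eef_rot: [[-1.0, -0.002, -0.001], [-0.002, 1.0, -0.0], [0.001, -0.0, -1.0]]
contact_force: [-0.2, -1.0, 0.0]
grip_width: 71.3
```

Call:
move_arm(
  increments=[
    {"rx":0,"ry":0,"rz":0,"tx":0,"ty":0.09,"tz":0,"gripper":0.22},
    {"rx":0,"ry":0,"rz":0,"tx":0,"ty":0.09,"tz":0,"gripper":0.22},
    {"rx":0,"ry":0,"rz":0,"tx":0,"ty":0.09,"tz":0,"gripper":0.22},
  ],
)

```text
t: 11.08
eef_pos: [474.7, -14.4, 139.5]
eef_rot: [[-1.0, 0.0, -0.0], [0.0, 1.0, -0.0], [0.0, -0.0, -1.0]]
contact_force: [-0.4, 0.4, -0.1]
grip_width: 71.1
```

```bash
python3 - <<'E'
from h import *
for n in("scene","top"):
    p,d=get_image(n)
    x0,y0=(120,70) if n=="scene" else (250,140)
    cv2.imwrite(f"pics/{n}3.png",cv2.resize(p[y0:y0+150,x0:x0+190+(n=="top")*60],None,fx=3,fy=3)[:,:,::-1])
    locate('canister',n,d,12)
    locate('plate',n,d,0)
E
```

```text
canister scene conf 0.46 px 187,126 n 177 fit [ 442.7 -332.4] iou 0.69 med [ 462.5 -317.5   47. ] z5/95 [28.9 52.4]
plate scene conf 0.59 px 268,164 n 1251 fit [476.2 -13.8] iou 0.96 med [482.7  -9.    3.8] z5/95 [-0.2  9.6]
canister top conf 0.57 px 400,230 n 503 fit [ 457.8 -328.2] iou 0.95 med [ 456.6 -322.4   50.3] z5/95 [19.8 53.7]
```

View pics/scene3.png

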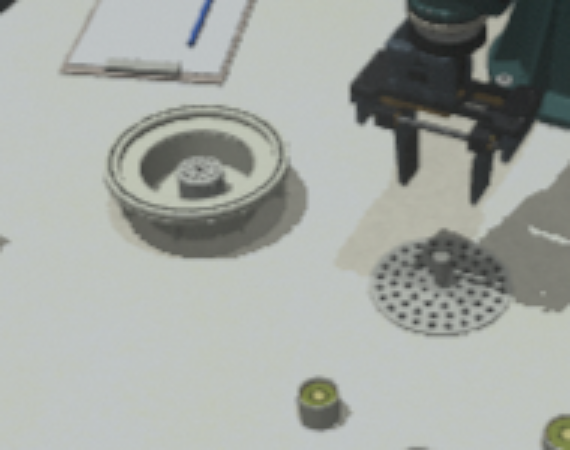

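View pics/top3.png

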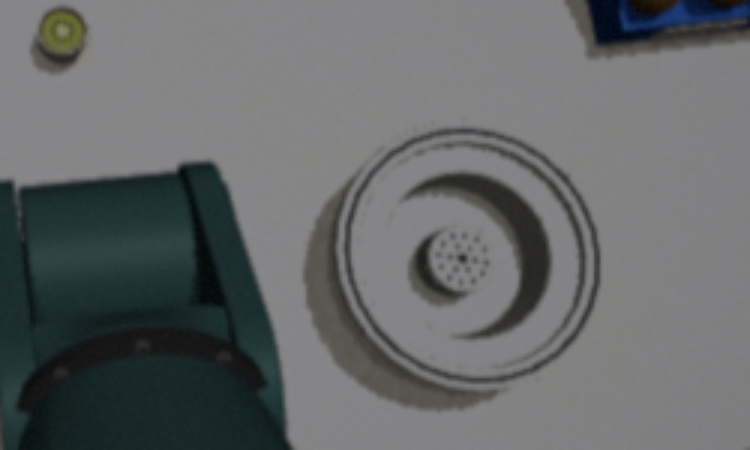

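Call:
move_arm(
  increments=[
    {"rx":0,"ry":0,"rz":0,"tx":-0.007,"ty":0,"tz":0.3,"gripper":0.22},
    {"rx":0,"ry":0,"rz":0,"tx":-0.007,"ty":0,"tz":0.55,"gripper":0.22},
    {"rx":0,"ry":0,"rz":0,"tx":-0.007,"ty":0,"tz":0.75,"gripper":0.22},
    {"rx":0,"ry":0,"rz":0,"tx":-0.007,"ty":0,"tz":0.83,"gripper":0.22},
    {"rx":0,"ry":0,"rz":0,"tx":-0.007,"ty":0,"tz":0.83,"gripper":0.22},
    {"rx":0,"ry":0,"rz":0,"tx":-0.007,"ty":0,"tz":0.83,"gripper":1},
    {"rx":0,"ry":0,"rz":0,"tx":-0.007,"ty":0,"tz":0.83,"gripper":1},
    {"rx":0,"ry":0,"rz":0,"tx":-0.007,"ty":0,"tz":0.83,"gripper":1},
    {"rx":0,"ry":0,"rz":0,"tx":-0.007,"ty":0,"tz":0.83,"gripper":1},
    {"rx":0,"ry":0,"rz":0,"tx":-0.007,"ty":0,"tz":0.83,"gripper":1},
  ],
  squeeze=50,
)

```text
t: 12.62
eef_pos: [475.9, -13.9, 15.1]
eef_rot: [[-1.0, -0.0, 0.0], [-0.0, 1.0, -0.0], [-0.0, -0.0, -1.0]]
contact_force: [0.3, 0.5, 0.5]
grip_width: 24.1
```

Call:
move_arm(
  increments=[
    {"rx":0,"ry":0,"rz":0,"tx":0,"ty":0,"tz":0,"gripper":1},
    {"rx":0,"ry":0,"rz":0,"tx":0,"ty":0,"tz":0,"gripper":1},
    {"rx":0,"ry":0,"rz":0,"tx":0,"ty":0,"tz":0,"gripper":1},
  ],
)

```text
t: 13.0
eef_pos: [475.8, -13.8, 15.1]
eef_rot: [[-1.0, -0.0, -0.0], [-0.0, 1.0, 0.0], [0.0, 0.0, -1.0]]
contact_force: [-0.9, 1.3, 3.7]
grip_width: 19.1
```

Call:
move_arm(
  increments=[
    {"rx":0,"ry":0,"rz":0,"tx":0,"ty":0,"tz":-0.05,"gripper":1},
    {"rx":0,"ry":0,"rz":0,"tx":0,"ty":0,"tz":-0.2,"gripper":1},
    {"rx":0,"ry":0,"rz":0,"tx":0,"ty":0,"tz":-0.45,"gripper":1},
    {"rx":0,"ry":0,"rz":0,"tx":0,"ty":0,"tz":-0.7,"gripper":1},
    {"rx":0,"ry":0,"rz":0,"tx":0,"ty":0,"tz":-0.8,"gripper":1},
    {"rx":0,"ry":0,"rz":0,"tx":0,"ty":0,"tz":-0.8,"gripper":1},
  ],
)

```text
t: 13.75
eef_pos: [476.1, -13.9, 135.4]
eef_rot: [[-1.0, -0.0, 0.001], [-0.0, 1.0, -0.0], [-0.001, -0.0, -1.0]]
contact_force: [-0.3, -0.0, -2.4]
grip_width: 18.8
```

```bash
python3 - <<'E'
from h import *
n="scene"
p,d=get_image(n)
x0,y0=(120,70)
cv2.imwrite(f"pics/{n}4.png",cv2.resize(p[y0:y0+150,x0:x0+190+(n=="top")*60],None,fx=3,fy=3)[:,:,::-1])
locate('plate',n,d,120)
E
```

```text
plate scene conf 0.65 px 266,137 n 1154 fit [473.6 -11.8] iou 0.85 med [487.4  -1.9 124.3] z5/95 [120.9 136.7]
```

View pics/scene4.png

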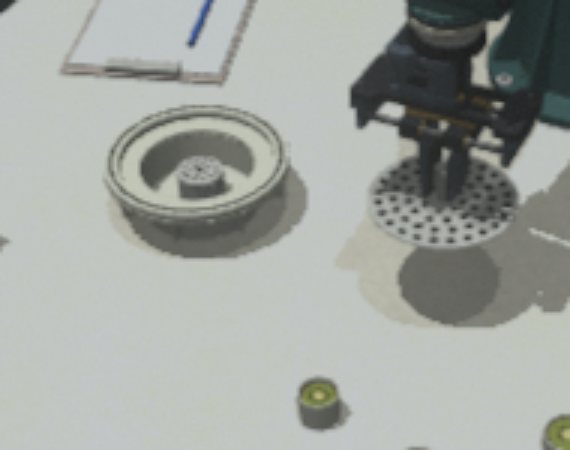

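Call:
move_arm(
  increments=[
    {"rx":0,"ry":0,"rz":0,"tx":0.02,"ty":-0.2,"tz":0,"gripper":1},
    {"rx":0,"ry":0,"rz":0,"tx":0.04,"ty":-0.45,"tz":0,"gripper":1},
    {"rx":0,"ry":0,"rz":0,"tx":0.06,"ty":-0.7,"tz":0,"gripper":1},
    {"rx":0,"ry":0,"rz":0,"tx":0.06,"ty":-1,"tz":0,"gripper":1},
  ],
)

```text
t: 14.35
eef_pos: [465.7, -164.6, 133.4]
eef_rot: [[-1.0, -0.001, -0.002], [-0.001, 1.0, 0.001], [0.002, 0.001, -1.0]]
contact_force: [0.8, 0.3, -2.5]
grip_width: 18.7
```

Call:
move_arm(
  increments=[
    {"rx":0,"ry":0,"rz":0,"tx":0.02,"ty":-0.3,"tz":0,"gripper":1},
    {"rx":0,"ry":0,"rz":0,"tx":0.04,"ty":-0.6,"tz":0,"gripper":1},
    {"rx":0,"ry":0,"rz":0,"tx":0.06,"ty":-0.9,"tz":0,"gripper":1},
    {"rx":0,"ry":0,"rz":0,"tx":0.06,"ty":-1,"tz":0,"gripper":1},
  ],
)

```text
t: 14.85
eef_pos: [457.0, -315.5, 133.3]
eef_rot: [[-1.0, 0.002, -0.002], [0.002, 1.0, 0.001], [0.002, 0.001, -1.0]]
contact_force: [-0.5, -0.3, -2.9]
grip_width: 18.6
```

Call:
move_arm(
  increments=[
    {"rx":0,"ry":0,"rz":0,"tx":0,"ty":-0.05,"tz":0,"gripper":1},
    {"rx":0,"ry":0,"rz":0,"tx":0,"ty":-0.089,"tz":0,"gripper":1},
    {"rx":0,"ry":0,"rz":0,"tx":0,"ty":-0.089,"tz":0,"gripper":1},
    {"rx":0,"ry":0,"rz":0,"tx":0,"ty":-0.089,"tz":0,"gripper":1},
  ],
)

```text
t: 15.35
eef_pos: [458.0, -326.6, 135.0]
eef_rot: [[-1.0, -0.001, -0.0], [-0.001, 1.0, 0.0], [0.0, 0.0, -1.0]]
contact_force: [0.2, -0.2, -1.0]
grip_width: 19.0
```

```bash
python3 - <<'E'
from h import *
for n in("scene","top"):
    p,d=get_image(n)
    x0,y0=(100,50) if n=="scene" else (310,140)
    cv2.imwrite(f"pics/{n}5.png",cv2.resize(p[y0:y0+150,x0:x0+190],None,fx=3,fy=3)[:,:,::-1])
    locate('plate',n,d,120)
E
```

```text
plate scene conf 0.78 px 182,109 n 768 fit [ 454.5 -326.7] iou 0.69 med [ 473.8 -309.8  123.9] z5/95 [120.5 126.9]
```

View pics/scene5.png

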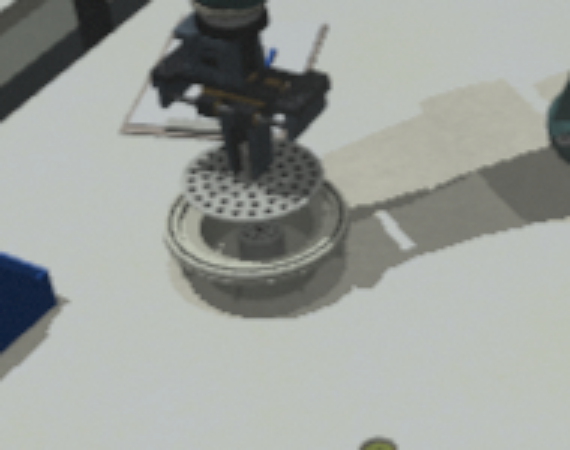

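View pics/top5.png

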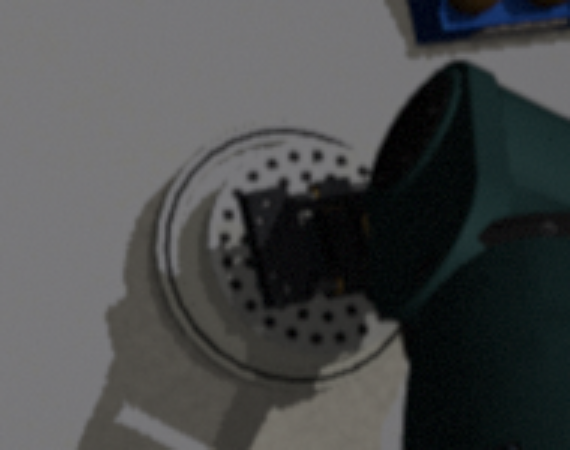

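Call:
move_arm(
  increments=[
    {"rx":0,"ry":0,"rz":0,"tx":0,"ty":0,"tz":0.1,"gripper":1},
    {"rx":0,"ry":0,"rz":0,"tx":0,"ty":0,"tz":0.22,"gripper":1},
    {"rx":0,"ry":0,"rz":0,"tx":0,"ty":0,"tz":0.3,"gripper":1},
    {"rx":0,"ry":0,"rz":0,"tx":0,"ty":0,"tz":0.34,"gripper":1},
    {"rx":0,"ry":0,"rz":0,"tx":0,"ty":0,"tz":0.36,"gripper":1},
    {"rx":0,"ry":0,"rz":0,"tx":0,"ty":0,"tz":0.38,"gripper":1},
    {"rx":0,"ry":0,"rz":0,"tx":0,"ty":0,"tz":0.39,"gripper":1},
    {"rx":0,"ry":0,"rz":0,"tx":0,"ty":0,"tz":0.395,"gripper":1},
    {"rx":0,"ry":0,"rz":0,"tx":0,"ty":0,"tz":0.395,"gripper":1},
  ],
)

```text
t: 16.68
eef_pos: [458.0, -327.3, 75.9]
eef_rot: [[-1.0, -0.0, 0.0], [-0.0, 1.0, -0.0], [-0.0, -0.0, -1.0]]
contact_force: [0.5, -0.0, -2.4]
grip_width: 18.8
```

Call:
move_arm(
  increments=[
    {"rx":0,"ry":0,"rz":0,"tx":0,"ty":0,"tz":0.005,"gripper":1},
    {"rx":0,"ry":0,"rz":0,"tx":0,"ty":0,"tz":0.009,"gripper":1},
    {"rx":0,"ry":0,"rz":0,"tx":0,"ty":0,"tz":0.009,"gripper":1},
  ],
)

```text
t: 17.05
eef_pos: [458.0, -327.3, 75.0]
eef_rot: [[-1.0, -0.0, -0.0], [-0.0, 1.0, 0.0], [0.0, 0.0, -1.0]]
contact_force: [-4.4, 2.5, 9.9]
grip_width: 18.6
```

Call:
move_arm(
  increments=[
    {"rx":0,"ry":0,"rz":0,"tx":0,"ty":0,"tz":0,"gripper":0.3},
    {"rx":0,"ry":0,"rz":0,"tx":0,"ty":0,"tz":0,"gripper":0.3},
    {"rx":0,"ry":0,"rz":0,"tx":0,"ty":0,"tz":0,"gripper":0.3},
    {"rx":0,"ry":0,"rz":0,"tx":0,"ty":0,"tz":0,"gripper":0.3},
    {"rx":0,"ry":0,"rz":0,"tx":0,"ty":0,"tz":-0.3,"gripper":0.22},
    {"rx":0,"ry":0,"rz":0,"tx":0,"ty":0,"tz":-0.5,"gripper":0.22},
    {"rx":0,"ry":0,"rz":0,"tx":0,"ty":0,"tz":-0.5,"gripper":0.22},
    {"rx":0,"ry":0,"rz":0,"tx":0,"ty":0,"tz":-0.5,"gripper":0.22},
  ],
)

```text
t: 18.05
eef_pos: [457.6, -327.0, 148.8]
eef_rot: [[-1.0, -0.0, -0.001], [-0.0, 1.0, 0.0], [0.001, 0.0, -1.0]]
contact_force: [-0.6, 0.1, -1.8]
grip_width: 71.2
```

Call:
move_arm(
  increments=[
    {"rx":0,"ry":0,"rz":0,"tx":-0.82,"ty":0.93,"tz":0,"gripper":0},
    {"rx":0,"ry":0,"rz":0,"tx":-0.82,"ty":0.93,"tz":0,"gripper":0},
    {"rx":0,"ry":0,"rz":0,"tx":-0.82,"ty":0.93,"tz":0,"gripper":0},
    {"rx":0,"ry":0,"rz":0,"tx":-0.82,"ty":0.93,"tz":0,"gripper":0},
  ],
)

```text
t: 18.55
eef_pos: [582.3, -184.8, 148.0]
eef_rot: [[-1.0, -0.004, -0.001], [-0.004, 1.0, 0.001], [0.001, 0.001, -1.0]]
contact_force: [-0.5, 0.0, -0.8]
grip_width: 91.4
```

Call:
move_arm(
  increments=[
    {"rx":0,"ry":0,"rz":0,"tx":-0.82,"ty":0.927,"tz":0,"gripper":0},
    {"rx":0,"ry":0,"rz":0,"tx":-0.82,"ty":0.927,"tz":0,"gripper":0},
    {"rx":0,"ry":0,"rz":0,"tx":-0.82,"ty":0.927,"tz":0,"gripper":0},
    {"rx":0,"ry":0,"rz":0,"tx":-0.82,"ty":0.927,"tz":0,"gripper":0},
    {"rx":0,"ry":0,"rz":0,"tx":-0.82,"ty":0.927,"tz":0,"gripper":0},
  ],
)

```text
t: 19.18
eef_pos: [702.7, -49.3, 148.1]
eef_rot: [[-1.0, -0.0, -0.002], [-0.0, 1.0, 0.0], [0.002, 0.0, -1.0]]
contact_force: [-0.6, -0.4, 0.5]
grip_width: 91.2
```

```bash
python3 - <<'E'
from h import *
for n in("scene","top"):
    p,d=get_image(n)
    x0,y0=(120,80) if n=="scene" else (240,100)
    cv2.imwrite(f"pics/{n}6.png",cv2.resize(p[y0:y0+180,x0:x0+240],None,fx=3,fy=3)[:,:,::-1])
    locate('plate',n,d,60);locate('bowl',n,d)
    locate('dish_tall',n,d,0)
    locate('dish_low',n,d,0)
E
```

```text
plate scene conf 0.70 px 181,122 n 856 fit [ 456.3 -332.9] iou 0.78 med [ 465.2 -331.5   64. ] z5/95 [59.7 91.2]
bowl scene conf 0.87 px 167,132 n 567 fit [ 448.5 -348.3] iou 0.25 med [ 517.8 -359.8   66. ] z5/95 [14.2 71.2]
bowl scene conf 0.60 px 310,216 n 238 fit [589.3 174.6] iou 0.07 med [647.6 197.7  16.5] z5/95 [ 2.7 20.7]
dish_tall scene conf 0.74 px 226,204 n 228 fit [702.8 -47.9] iou 0.91 med [709.  -43.4  27.1] z5/95 [ 4.7 35.3]
dish_low scene conf 0.74 px 311,215 n 253 fit [639.2 194.9] iou 0.91 med [644.6 196.7  16.7] z5/95 [ 2.9 21.2]
plate top conf 0.83 px 419,217 n 1980 fit [ 462.  -338.2] iou 0.54 med [ 462.8 -356.4   66.1] z5/95 [63.2 96.6]
bowl top conf 0.72 px 438,214 n 1503 fit [ 462.9 -343.7] iou 0.23 med [ 469.5 -394.4   69.6] z5/95 [58.7 73.6]
dish_low top conf 0.55 px 180,193 n 349 fit [642.9 192.3] iou 0.92 med [641.4 190.9  19.3] z5/95 [ 9.6 24.2]
```

View pics/scene6.png

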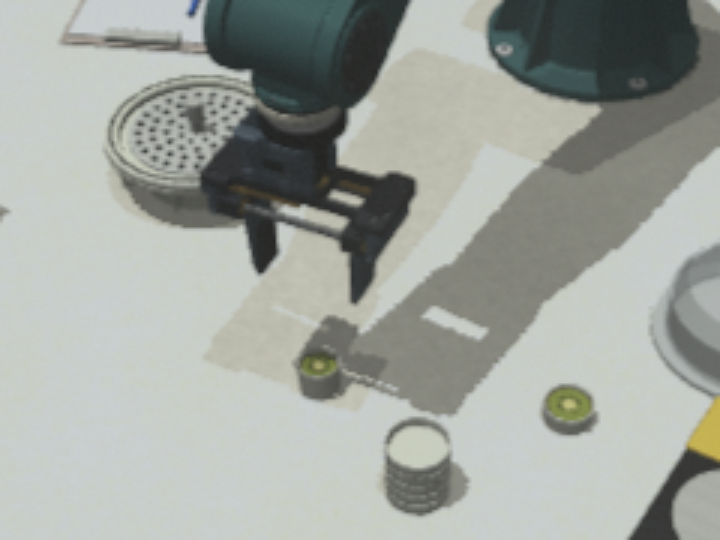

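View pics/top6.png

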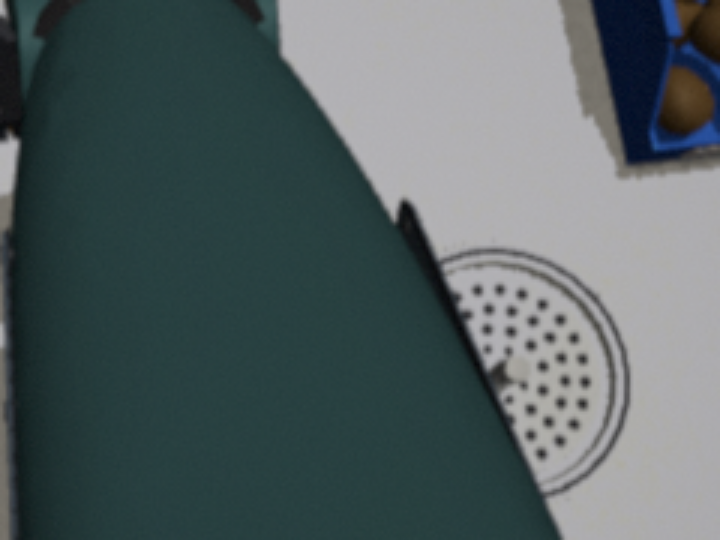

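Call:
move_arm(
  increments=[
    {"rx":0,"ry":0,"rz":0,"tx":0,"ty":0,"tz":0.3,"gripper":0},
    {"rx":0,"ry":0,"rz":0,"tx":0,"ty":0,"tz":0.6,"gripper":0},
    {"rx":0,"ry":0,"rz":0,"tx":0,"ty":0,"tz":0.8,"gripper":0},
    {"rx":0,"ry":0,"rz":0,"tx":0,"ty":0,"tz":0.95,"gripper":0},
    {"rx":0,"ry":0,"rz":0,"tx":0,"ty":0,"tz":0.95,"gripper":0},
    {"rx":0,"ry":0,"rz":0,"tx":0,"ty":0,"tz":0.95,"gripper":0},
  ],
  squeeze=20,
)

```text
t: 20.42
eef_pos: [704.7, -48.7, 8.1]
eef_rot: [[-1.0, -0.0, 0.001], [-0.0, 1.0, -0.0], [-0.001, -0.0, -1.0]]
contact_force: [-0.1, 0.9, 0.3]
grip_width: 91.4
```

Call:
move_arm(
  increments=[
    {"rx":0,"ry":0,"rz":0,"tx":0,"ty":0,"tz":0,"gripper":1},
    {"rx":0,"ry":0,"rz":0,"tx":0,"ty":0,"tz":0,"gripper":1},
    {"rx":0,"ry":0,"rz":0,"tx":0,"ty":0,"tz":0,"gripper":1},
    {"rx":0,"ry":0,"rz":0,"tx":0,"ty":0,"tz":0,"gripper":1},
    {"rx":0,"ry":0,"rz":0,"tx":0,"ty":0,"tz":0,"gripper":1},
    {"rx":0,"ry":0,"rz":0,"tx":0,"ty":0,"tz":0,"gripper":1},
    {"rx":0,"ry":0,"rz":0,"tx":0,"ty":0,"tz":0,"gripper":1},
    {"rx":0,"ry":0,"rz":0,"tx":0,"ty":0,"tz":0,"gripper":1},
  ],
)

```text
t: 21.42
eef_pos: [703.8, -48.6, 6.9]
eef_rot: [[-1.0, -0.0, -0.0], [-0.0, 1.0, -0.0], [0.0, -0.0, -1.0]]
contact_force: [-0.4, 0.7, 0.5]
grip_width: 43.7
```

Call:
move_arm(
  increments=[
    {"rx":0,"ry":0,"rz":0,"tx":0,"ty":0,"tz":-0.1,"gripper":1},
    {"rx":0,"ry":0,"rz":0,"tx":0,"ty":0,"tz":-0.35,"gripper":1},
    {"rx":0,"ry":0,"rz":0,"tx":0,"ty":0,"tz":-0.65,"gripper":1},
    {"rx":0,"ry":0,"rz":0,"tx":0,"ty":0,"tz":-0.9,"gripper":1},
    {"rx":0,"ry":0,"rz":0,"tx":0,"ty":0,"tz":-0.9,"gripper":1},
  ],
)

```text
t: 22.05
eef_pos: [705.8, -48.8, 146.3]
eef_rot: [[-1.0, -0.0, 0.006], [-0.0, 1.0, -0.001], [-0.006, -0.001, -1.0]]
contact_force: [-0.1, 0.1, -0.5]
grip_width: 43.6
```

Call:
move_arm(
  increments=[
    {"rx":0,"ry":0,"rz":0,"tx":0.13,"ty":-0.2,"tz":0,"gripper":1},
    {"rx":0,"ry":0,"rz":0,"tx":0.33,"ty":-0.45,"tz":0,"gripper":1},
    {"rx":0,"ry":0,"rz":0,"tx":0.5,"ty":-0.7,"tz":0,"gripper":1},
    {"rx":0,"ry":0,"rz":0,"tx":0.67,"ty":-0.93,"tz":0,"gripper":1},
  ],
)

```text
t: 22.55
eef_pos: [602.0, -189.1, 141.5]
eef_rot: [[-1.0, -0.0, -0.001], [-0.0, 1.0, 0.0], [0.001, 0.0, -1.0]]
contact_force: [0.6, 0.1, -0.9]
grip_width: 43.5
```

Call:
move_arm(
  increments=[
    {"rx":0,"ry":0,"rz":0,"tx":0.2,"ty":-0.3,"tz":0,"gripper":1},
    {"rx":0,"ry":0,"rz":0,"tx":0.4,"ty":-0.55,"tz":0,"gripper":1},
    {"rx":0,"ry":0,"rz":0,"tx":0.57,"ty":-0.8,"tz":0,"gripper":1},
    {"rx":0,"ry":0,"rz":0,"tx":0.67,"ty":-0.927,"tz":0,"gripper":1},
    {"rx":0,"ry":0,"rz":0,"tx":0.67,"ty":-0.927,"tz":0,"gripper":1},
    {"rx":0,"ry":0,"rz":0,"tx":0.67,"ty":-0.927,"tz":0,"gripper":1},
  ],
)

```text
t: 23.3
eef_pos: [503.1, -326.7, 141.7]
eef_rot: [[-1.0, -0.0, -0.0], [-0.0, 1.0, 0.0], [0.0, 0.0, -1.0]]
contact_force: [0.6, 0.1, -0.6]
grip_width: 43.7
```

```bash
python3 - <<'E'
from h import *
for n in("scene","top"):
    p,d=get_image(n)
    x0,y0=(100,40) if n=="scene" else (310,130)
    cv2.imwrite(f"pics/{n}7.png",cv2.resize(p[y0:y0+150,x0:x0+190],None,fx=3.5,fy=3.5)[:,:,::-1])
    locate('plate',n,d,60)
    locate('dish_tall',n,d,135)
E
```

```text
plate scene conf 0.89 px 187,123 n 1004 fit [ 458.1 -324.6] iou 0.89 med [ 467.1 -316.3   64. ] z5/95 [60.  73.2]
dish_tall scene conf 0.46 px 174,108 n 146 fit [ 504.6 -327. ] iou 0.67 med [ 515.6 -323.3  161.6] z5/95 [137.9 169.1]
plate top conf 0.65 px 403,233 n 2622 fit [ 458.2 -327.1] iou 0.72 med [ 440.3 -314.2   66.1] z5/95 [63.  70.4]
dish_tall top conf 0.58 px 423,198 n 40 fit [ 510.6 -327.4] iou 0.09 med [ 507.8 -339.4  165.6] z5/95 [163.  169.1]
```

View pics/scene7.png

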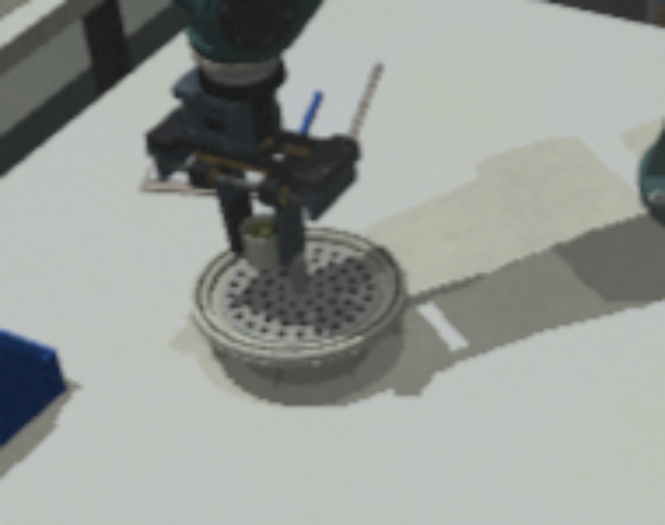

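View pics/top7.png

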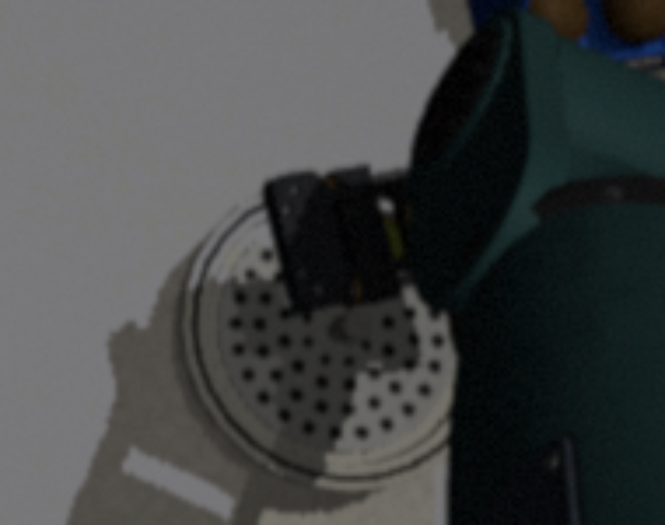

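Call:
move_arm(
  increments=[
    {"rx":0,"ry":0,"rz":0,"tx":0,"ty":0,"tz":0.1,"gripper":1},
    {"rx":0,"ry":0,"rz":0,"tx":0,"ty":0,"tz":0.25,"gripper":1},
    {"rx":0,"ry":0,"rz":0,"tx":0,"ty":0,"tz":0.35,"gripper":1},
    {"rx":0,"ry":0,"rz":0,"tx":0,"ty":0,"tz":0.41,"gripper":1},
    {"rx":0,"ry":0,"rz":0,"tx":0,"ty":0,"tz":0.44,"gripper":1},
    {"rx":0,"ry":0,"rz":0,"tx":0,"ty":0,"tz":0.455,"gripper":1},
    {"rx":0,"ry":0,"rz":0,"tx":0,"ty":0,"tz":0.46,"gripper":1},
    {"rx":0,"ry":0,"rz":0,"tx":0,"ty":0,"tz":0.46,"gripper":1},
  ],
)

```text
t: 24.6
eef_pos: [503.1, -327.4, 73.3]
eef_rot: [[-1.0, -0.0, 0.0], [-0.0, 1.0, -0.0], [-0.0, -0.0, -1.0]]
contact_force: [0.6, -0.0, -0.2]
grip_width: 43.8
```

Call:
move_arm(
  increments=[
    {"rx":0,"ry":0,"rz":0,"tx":0,"ty":0,"tz":0.004,"gripper":1},
    {"rx":0,"ry":0,"rz":0,"tx":0,"ty":0,"tz":0.008,"gripper":1},
    {"rx":0,"ry":0,"rz":0,"tx":0,"ty":0,"tz":0.008,"gripper":1},
  ],
)

```text
t: 24.98
eef_pos: [503.0, -327.3, 71.9]
eef_rot: [[-1.0, -0.0, 0.0], [-0.0, 1.0, -0.0], [-0.0, -0.0, -1.0]]
contact_force: [-0.4, -0.3, 3.3]
grip_width: 43.8
```

Call:
move_arm(
  increments=[
    {"rx":0,"ry":0,"rz":0,"tx":0,"ty":0,"tz":0,"gripper":0.3},
    {"rx":0,"ry":0,"rz":0,"tx":0,"ty":0,"tz":0,"gripper":0.3},
    {"rx":0,"ry":0,"rz":0,"tx":0,"ty":0,"tz":0,"gripper":0.3},
    {"rx":0,"ry":0,"rz":0,"tx":0,"ty":0,"tz":-0.15,"gripper":0.3},
    {"rx":0,"ry":0,"rz":0,"tx":0,"ty":0,"tz":-0.4,"gripper":0.3},
    {"rx":0,"ry":0,"rz":0,"tx":0,"ty":0,"tz":-0.6,"gripper":0.3},
    {"rx":0,"ry":0,"rz":0,"tx":0,"ty":0,"tz":-0.6,"gripper":0.3},
  ],
)

```text
t: 25.85
eef_pos: [504.0, -328.0, 164.0]
eef_rot: [[-1.0, -0.0, 0.003], [-0.0, 1.0, -0.002], [-0.003, -0.002, -1.0]]
contact_force: [1.0, 0.1, 0.8]
grip_width: 63.9
```

Call:
move_arm(
  increments=[
    {"rx":0,"ry":0,"rz":0,"tx":-0.234,"ty":0.87,"tz":0,"gripper":0},
    {"rx":0,"ry":0,"rz":0,"tx":-0.234,"ty":0.87,"tz":0,"gripper":0},
    {"rx":0,"ry":0,"rz":0,"tx":-0.234,"ty":0.87,"tz":0,"gripper":0},
  ],
)

```text
t: 26.22
eef_pos: [537.9, -193.7, 160.7]
eef_rot: [[-1.0, -0.003, -0.001], [-0.003, 1.0, 0.001], [0.001, 0.001, -1.0]]
contact_force: [0.4, -0.1, 0.0]
grip_width: 90.0
```

Call:
move_arm(
  increments=[
    {"rx":0,"ry":0,"rz":0,"tx":-0.234,"ty":0.87,"tz":0,"gripper":0},
    {"rx":0,"ry":0,"rz":0,"tx":-0.234,"ty":0.87,"tz":0,"gripper":0},
    {"rx":0,"ry":0,"rz":0,"tx":-0.234,"ty":0.87,"tz":0,"gripper":0},
  ],
)

```text
t: 26.6
eef_pos: [573.3, -63.9, 161.0]
eef_rot: [[-1.0, -0.003, -0.001], [-0.003, 1.0, 0.0], [0.001, 0.0, -1.0]]
contact_force: [-1.2, -0.8, -0.4]
grip_width: 91.5
```

Call:
move_arm(
  increments=[
    {"rx":0,"ry":0,"rz":0,"tx":-0.234,"ty":0.87,"tz":0,"gripper":0},
    {"rx":0,"ry":0,"rz":0,"tx":-0.234,"ty":0.87,"tz":0,"gripper":0},
    {"rx":0,"ry":0,"rz":0,"tx":-0.234,"ty":0.87,"tz":0,"gripper":0},
  ],
)

```text
t: 26.98
eef_pos: [608.6, 66.1, 161.1]
eef_rot: [[-1.0, -0.002, -0.0], [-0.002, 1.0, 0.0], [0.0, 0.0, -1.0]]
contact_force: [0.5, -0.7, -0.3]
grip_width: 91.0
```

Call:
move_arm(
  increments=[
    {"rx":0,"ry":0,"rz":0,"tx":-0.234,"ty":0.861,"tz":0,"gripper":0},
    {"rx":0,"ry":0,"rz":0,"tx":-0.234,"ty":0.861,"tz":0,"gripper":0},
    {"rx":0,"ry":0,"rz":0,"tx":-0.234,"ty":0.861,"tz":0,"gripper":0},
    {"rx":0,"ry":0,"rz":0,"tx":-0.234,"ty":0.861,"tz":0,"gripper":0},
    {"rx":0,"ry":0,"rz":0,"tx":-0.234,"ty":0.861,"tz":0,"gripper":0},
  ],
)

```text
t: 27.6
eef_pos: [642.9, 191.6, 161.4]
eef_rot: [[-1.0, 0.001, -0.001], [0.001, 1.0, -0.0], [0.001, -0.0, -1.0]]
contact_force: [-0.0, -0.3, -0.9]
grip_width: 91.4
```

```bash
python3 - <<'E'
from h import *
for n in("scene","top"):
    p,d=get_image(n)
    x0,y0=(120,80) if n=="scene" else (130,100)
    cv2.imwrite(f"pics/{n}8.png",cv2.resize(p[y0:y0+180,x0:x0+240+(n=="top")*60],None,fx=2.6,fy=2.6)[:,:,::-1])
    locate('plate',n,d,60);locate('bowl',n,d)
    locate('dish_tall',n,d,65)
    locate('dish_low',n,d,0)
E
```

```text
plate scene conf 0.66 px 188,121 n 826 fit [ 455.1 -326. ] iou 0.75 med [ 458.8 -311.5   64. ] z5/95 [60.3 87.9]
plate scene conf 0.47 px 186,136 n 1159 fit [ 514.3 -299.5] iou 0.29 med [ 493.2 -308.3   65.1] z5/95 [ 6.2 71.8]
bowl scene conf 0.56 px 189,137 n 1066 fit [ 457.8 -325.2] iou 0.44 med [ 489.4 -303.9   65.6] z5/95 [ 8.6 71.8]
bowl scene conf 0.33 px 310,218 n 261 fit [587.3 179.4] iou 0.08 med [644.8 197.2  16.7] z5/95 [ 1.4 20.8]
dish_tall scene conf 0.57 px 180,126 n 203 fit [ 503.7 -323.3] iou 0.94 med [ 508.4 -320.    90.8] z5/95 [ 63.8 100.3]
dish_low scene conf 0.78 px 308,215 n 257 fit [640.7 195.2] iou 0.92 med [645.5 196.6  16.7] z5/95 [ 2.8 20.9]
dish_low scene conf 0.43 px 369,187 n 3038 fit [519.5 375.4] iou 0.09 med [500.9 339.1  63.5] z5/95 [ 4.8 87.3]
plate top conf 0.73 px 406,225 n 3192 fit [ 459.4 -328.5] iou 0.87 med [ 451.3 -322.1   66. ] z5/95 [63.  69.7]
bowl top conf 0.62 px 390,252 n 2997 fit [ 459.3 -327.3] iou 0.44 med [ 455.  -328.5   69.4] z5/95 [58.3 73.4]
dish_tall top conf 0.85 px 405,204 n 371 fit [ 504.7 -328.3] iou 0.93 med [ 503.4 -324.6   95.4] z5/95 [ 71.5 102.6]
dish_low top conf 0.59 px 209,126 n 649 fit [793.2  98.1] iou 0.56 med [779.4  93.1  59.4] z5/95 [14.9 70.9]
```

View pics/scene8.png

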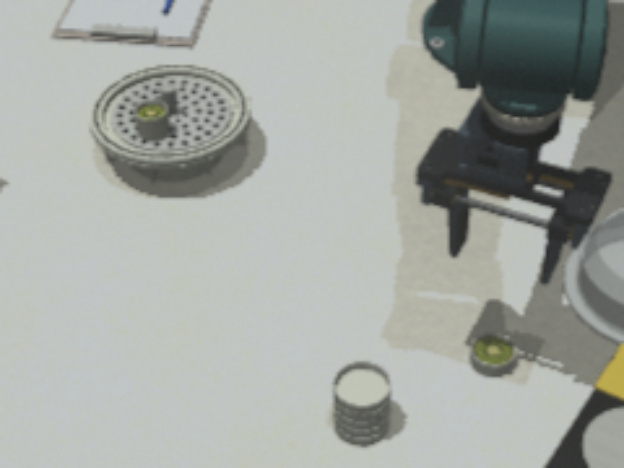

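View pics/top8.png

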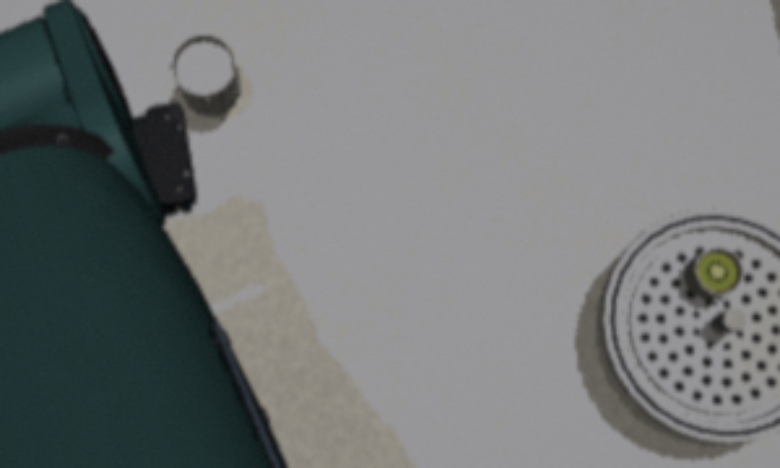

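Call:
move_arm(
  increments=[
    {"rx":0,"ry":0,"rz":0,"tx":0,"ty":0,"tz":0.3,"gripper":0},
    {"rx":0,"ry":0,"rz":0,"tx":0,"ty":0,"tz":0.6,"gripper":0},
    {"rx":0,"ry":0,"rz":0,"tx":0,"ty":0,"tz":0.8,"gripper":0},
    {"rx":0,"ry":0,"rz":0,"tx":0,"ty":0,"tz":0.9,"gripper":0},
    {"rx":0,"ry":0,"rz":0,"tx":0,"ty":0,"tz":0.95,"gripper":0},
    {"rx":0,"ry":0,"rz":0,"tx":0,"ty":0,"tz":0.95,"gripper":0},
    {"rx":0,"ry":0,"rz":0,"tx":0,"ty":0,"tz":0.95,"gripper":0},
  ],
)

```text
t: 28.98
eef_pos: [643.9, 193.7, 20.3]
eef_rot: [[-1.0, -0.0, 0.001], [-0.0, 1.0, 0.0], [-0.001, 0.0, -1.0]]
contact_force: [-0.3, 0.1, 0.9]
grip_width: 91.3
```

Call:
move_arm(
  increments=[
    {"rx":0,"ry":0,"rz":0,"tx":0,"ty":0,"tz":0.05,"gripper":0},
    {"rx":0,"ry":0,"rz":0,"tx":0,"ty":0,"tz":0.1,"gripper":0},
    {"rx":0,"ry":0,"rz":0,"tx":0,"ty":0,"tz":0.105,"gripper":0},
    {"rx":0,"ry":0,"rz":0,"tx":0,"ty":0,"tz":0.105,"gripper":0},
  ],
)

```text
t: 29.48
eef_pos: [643.1, 193.5, 3.3]
eef_rot: [[-1.0, -0.0, -0.0], [-0.0, 1.0, -0.0], [0.0, -0.0, -1.0]]
contact_force: [-0.2, -0.3, 0.1]
grip_width: 91.2
```

Call:
move_arm(
  increments=[
    {"rx":0,"ry":0,"rz":0,"tx":0,"ty":0,"tz":0,"gripper":1},
    {"rx":0,"ry":0,"rz":0,"tx":0,"ty":0,"tz":0,"gripper":1},
    {"rx":0,"ry":0,"rz":0,"tx":0,"ty":0,"tz":0,"gripper":1},
    {"rx":0,"ry":0,"rz":0,"tx":0,"ty":0,"tz":0,"gripper":1},
    {"rx":0,"ry":0,"rz":0,"tx":0,"ty":0,"tz":0,"gripper":1},
    {"rx":0,"ry":0,"rz":0,"tx":0,"ty":0,"tz":0,"gripper":1},
    {"rx":0,"ry":0,"rz":0,"tx":0,"ty":0,"tz":0,"gripper":1},
  ],
)

```text
t: 30.35
eef_pos: [643.2, 193.5, 3.5]
eef_rot: [[-1.0, -0.0, 0.0], [-0.0, 1.0, 0.0], [-0.0, 0.0, -1.0]]
contact_force: [0.8, 0.1, 1.2]
grip_width: 51.6
```

Call:
move_arm(
  increments=[
    {"rx":0,"ry":0,"rz":0,"tx":0,"ty":0,"tz":-0.1,"gripper":1},
    {"rx":0,"ry":0,"rz":0,"tx":0,"ty":0,"tz":-0.35,"gripper":1},
    {"rx":0,"ry":0,"rz":0,"tx":0,"ty":0,"tz":-0.65,"gripper":1},
    {"rx":0,"ry":0,"rz":0,"tx":0,"ty":0,"tz":-0.9,"gripper":1},
    {"rx":0,"ry":0,"rz":0,"tx":0,"ty":0,"tz":-1,"gripper":1},
    {"rx":0,"ry":0,"rz":0,"tx":0,"ty":0,"tz":-1,"gripper":1},
  ],
)

```text
t: 31.1
eef_pos: [643.5, 193.6, 154.3]
eef_rot: [[-1.0, -0.0, 0.001], [-0.0, 1.0, 0.0], [-0.001, 0.0, -1.0]]
contact_force: [-0.5, 0.1, -0.8]
grip_width: 51.5
```

```bash
python3 - <<'E'
from h import *
for n in("scene",):
    p,d=get_image(n)
    x0,y0=(200,80)
    cv2.imwrite(f"pics/{n}9.png",cv2.resize(p[y0:y0+180,x0:x0+240],None,fx=2.6,fy=2.6)[:,:,::-1])
E
```

```text
(no output)
```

View pics/scene9.png

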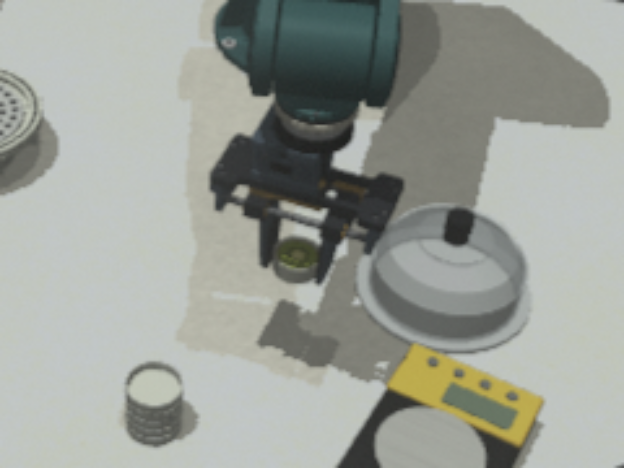

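Call:
move_arm(
  increments=[
    {"rx":0,"ry":0,"rz":0,"tx":0.1,"ty":-0.2,"tz":0,"gripper":1},
    {"rx":0,"ry":0,"rz":0,"tx":0.23,"ty":-0.5,"tz":0,"gripper":1},
    {"rx":0,"ry":0,"rz":0,"tx":0.385,"ty":-0.868,"tz":0,"gripper":1},
  ],
)

```text
t: 31.52
eef_pos: [583.9, 62.3, 151.6]
eef_rot: [[-1.0, -0.001, -0.002], [-0.001, 1.0, -0.0], [0.002, -0.0, -1.0]]
contact_force: [0.1, -0.2, -0.1]
grip_width: 51.5
```

Call:
move_arm(
  increments=[
    {"rx":0,"ry":0,"rz":0,"tx":0.15,"ty":-0.3,"tz":0,"gripper":1},
    {"rx":0,"ry":0,"rz":0,"tx":0.28,"ty":-0.6,"tz":0,"gripper":1},
    {"rx":0,"ry":0,"rz":0,"tx":0.385,"ty":-0.868,"tz":0,"gripper":1},
  ],
)

```text
t: 31.9
eef_pos: [525.9, -68.2, 151.9]
eef_rot: [[-1.0, -0.0, -0.003], [-0.0, 1.0, 0.0], [0.003, 0.0, -1.0]]
contact_force: [1.5, -0.6, -0.8]
grip_width: 51.7
```

Call:
move_arm(
  increments=[
    {"rx":0,"ry":0,"rz":0,"tx":0.15,"ty":-0.3,"tz":0,"gripper":1},
    {"rx":0,"ry":0,"rz":0,"tx":0.28,"ty":-0.6,"tz":0,"gripper":1},
    {"rx":0,"ry":0,"rz":0,"tx":0.385,"ty":-0.868,"tz":0,"gripper":1},
  ],
)

```text
t: 32.28
eef_pos: [468.2, -198.2, 152.0]
eef_rot: [[-1.0, 0.0, -0.002], [0.0, 1.0, 0.001], [0.002, 0.001, -1.0]]
contact_force: [0.4, 0.2, -0.2]
grip_width: 51.4
```

Call:
move_arm(
  increments=[
    {"rx":0,"ry":0,"rz":0,"tx":0.15,"ty":-0.3,"tz":0,"gripper":1},
    {"rx":0,"ry":0,"rz":0,"tx":0.28,"ty":-0.6,"tz":0,"gripper":1},
    {"rx":0,"ry":0,"rz":0,"tx":0.36,"ty":-0.8,"tz":0,"gripper":1},
    {"rx":0,"ry":0,"rz":0,"tx":0.385,"ty":-0.868,"tz":0,"gripper":1},
    {"rx":0,"ry":0,"rz":0,"tx":0.385,"ty":-0.868,"tz":0,"gripper":1},
    {"rx":0,"ry":0,"rz":0,"tx":0.385,"ty":-0.868,"tz":0,"gripper":1},
  ],
)

```text
t: 33.02
eef_pos: [412.4, -326.4, 153.0]
eef_rot: [[-1.0, -0.001, -0.001], [-0.001, 1.0, 0.001], [0.001, 0.001, -1.0]]
contact_force: [0.3, 0.4, 0.2]
grip_width: 51.4
```

```bash
python3 - <<'E'
from h import *
for n in("scene","top"):
    p,d=get_image(n)
    x0,y0=(100,20) if n=="scene" else (310,130)
    cv2.imwrite(f"pics/{n}10.png",cv2.resize(p[y0:y0+150,x0:x0+190],None,fx=3.5,fy=3.5)[:,:,::-1])
    locate('plate',n,d,60)
    locate('dish_tall',n,d,65)
    locate('dish_low',n,d,150)
E
```

```text
dish_tall scene conf 0.48 px 179,125 n 211 fit [ 503.2 -322.8] iou 0.93 med [ 508.8 -318.6   90.3] z5/95 [63.2 99.6]
dish_low scene conf 0.70 px 189,89 n 139 fit [ 409.7 -325.9] iou 0.70 med [ 421.3 -325.1  166.4] z5/95 [152.1 170.5]
dish_low scene conf 0.63 px 260,231 n 616 fit [889.2 142.2] iou 0.68 med [797.  102.   56.1] z5/95 [ 5.3 67.3]
plate top conf 0.78 px 394,217 n 2176 fit [ 460. -327.] iou 0.58 med [ 471.9 -299.3   66.1] z5/95 [62.7 73.3]
plate top conf 0.27 px 135,279 n 5979 fit [434.6 320.8] iou 0.66 med [449.4 312.8  75.2] z5/95 [ 7.5 88.8]
dish_tall top conf 0.85 px 404,204 n 375 fit [ 505.3 -328. ] iou 0.93 med [ 504.  -324.6   95.3] z5/95 [ 68.3 102.3]
```

View pics/scene10.png

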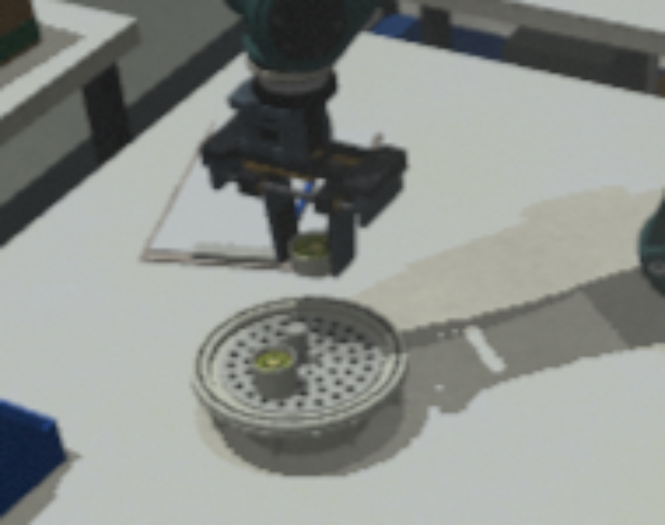

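View pics/top10.png

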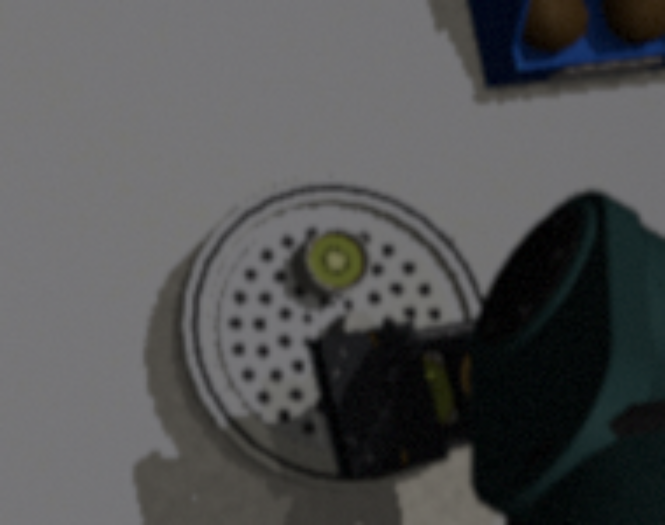

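Call:
move_arm(
  increments=[
    {"rx":0,"ry":0,"rz":0,"tx":0,"ty":0,"tz":0.1,"gripper":1},
    {"rx":0,"ry":0,"rz":0,"tx":0,"ty":0,"tz":0.28,"gripper":1},
    {"rx":0,"ry":0,"rz":0,"tx":0,"ty":0,"tz":0.42,"gripper":1},
    {"rx":0,"ry":0,"rz":0,"tx":0,"ty":0,"tz":0.5,"gripper":1},
    {"rx":0,"ry":0,"rz":0,"tx":0,"ty":0,"tz":0.535,"gripper":1},
    {"rx":0,"ry":0,"rz":0,"tx":0,"ty":0,"tz":0.55,"gripper":1},
    {"rx":0,"ry":0,"rz":0,"tx":0,"ty":0,"tz":0.558,"gripper":1},
    {"rx":0,"ry":0,"rz":0,"tx":0,"ty":0,"tz":0.558,"gripper":1},
  ],
)

```text
t: 34.42
eef_pos: [412.5, -327.6, 70.2]
eef_rot: [[-1.0, -0.0, 0.001], [-0.0, 1.0, -0.0], [-0.001, -0.0, -1.0]]
contact_force: [0.1, 0.3, 0.2]
grip_width: 51.7
```

Call:
move_arm(
  increments=[
    {"rx":0,"ry":0,"rz":0,"tx":0,"ty":0,"tz":0.004,"gripper":1},
    {"rx":0,"ry":0,"rz":0,"tx":0,"ty":0,"tz":0.009,"gripper":1},
    {"rx":0,"ry":0,"rz":0,"tx":0,"ty":0,"tz":0.009,"gripper":1},
  ],
)

```text
t: 34.8
eef_pos: [412.4, -327.4, 68.5]
eef_rot: [[-1.0, -0.0, 0.0], [-0.0, 1.0, -0.0], [-0.0, -0.0, -1.0]]
contact_force: [-0.5, -0.7, 0.6]
grip_width: 51.2
```

Call:
move_arm(
  increments=[
    {"rx":0,"ry":0,"rz":0,"tx":0,"ty":0,"tz":0.003,"gripper":1},
    {"rx":0,"ry":0,"rz":0,"tx":0,"ty":0,"tz":0.003,"gripper":1},
  ],
)

```text
t: 35.05
eef_pos: [412.4, -327.5, 68.5]
eef_rot: [[-1.0, -0.0, -0.0], [-0.0, 1.0, -0.0], [0.0, -0.0, -1.0]]
contact_force: [-2.8, 2.0, 10.3]
grip_width: 51.3
```

Seated; release and rise.

Call:
move_arm(
  increments=[
    {"rx":0,"ry":0,"rz":0,"tx":0,"ty":0,"tz":0,"gripper":0.3},
    {"rx":0,"ry":0,"rz":0,"tx":0,"ty":0,"tz":0,"gripper":0.3},
    {"rx":0,"ry":0,"rz":0,"tx":0,"ty":0,"tz":0,"gripper":0.3},
    {"rx":0,"ry":0,"rz":0,"tx":0,"ty":0,"tz":-0.15,"gripper":0.3},
    {"rx":0,"ry":0,"rz":0,"tx":0,"ty":0,"tz":-0.4,"gripper":0.3},
    {"rx":0,"ry":0,"rz":0,"tx":0,"ty":0,"tz":-0.7,"gripper":0.3},
    {"rx":0,"ry":0,"rz":0,"tx":0,"ty":0,"tz":-1,"gripper":0.3},
    {"rx":0,"ry":0,"rz":0,"tx":0,"ty":0,"tz":-1,"gripper":0.3},
  ],
)

```text
t: 36.05
eef_pos: [413.7, -328.6, 221.3]
eef_rot: [[-1.0, -0.0, 0.004], [-0.0, 1.0, -0.004], [-0.004, -0.004, -1.0]]
contact_force: [-0.4, 0.5, -0.2]
grip_width: 64.1
```

Call:
move_arm(
  increments=[
    {"rx":0,"ry":0,"rz":0,"tx":-0.277,"ty":0.4,"tz":0,"gripper":0.2},
    {"rx":0,"ry":0,"rz":0,"tx":-0.277,"ty":0.875,"tz":0,"gripper":0.2},
    {"rx":0,"ry":0,"rz":0,"tx":-0.277,"ty":0.875,"tz":0,"gripper":0.2},
    {"rx":0,"ry":0,"rz":0,"tx":-0.277,"ty":0.875,"tz":0,"gripper":0.2},
  ],
)

```text
t: 36.55
eef_pos: [453.6, -195.4, 217.3]
eef_rot: [[-1.0, -0.002, -0.001], [-0.002, 1.0, 0.0], [0.001, 0.0, -1.0]]
contact_force: [0.1, -0.0, -0.0]
grip_width: 73.5
```

Call:
move_arm(
  increments=[
    {"rx":0,"ry":0,"rz":0,"tx":0,"ty":0.4,"tz":0,"gripper":0.2},
    {"rx":0,"ry":0,"rz":0,"tx":0,"ty":0.875,"tz":0,"gripper":0.2},
    {"rx":0,"ry":0,"rz":0,"tx":0,"ty":0.875,"tz":0,"gripper":0.2},
  ],
)

```text
t: 36.92
eef_pos: [453.7, -63.5, 217.7]
eef_rot: [[-1.0, -0.002, -0.0], [-0.002, 1.0, 0.0], [0.0, 0.0, -1.0]]
contact_force: [-0.2, -1.1, 0.9]
grip_width: 72.9
```

```bash
python3 - <<'E'
from h import *
for n in("scene","top"):
    p,d=get_image(n)
    cv2.imwrite(f"pics/{n}11.png",p[:,:,::-1]);np.save(f"pics/{n}11d.npy",d)
    locate('plate',n,d,60)
    locate('dish_tall',n,d,65)
    locate('dish_low',n,d,65);locate('bowl',n,d);locate('lid',n,d)
E
```

```text
plate scene conf 0.70 px 187,121 n 768 fit [ 456.5 -324.9] iou 0.70 med [ 464.7 -306.    64.1] z5/95 [60.1 86.2]
dish_tall scene conf 0.75 px 180,125 n 151 fit [ 498.  -326.6] iou 0.75 med [ 508.6 -318.4   91.7] z5/95 [71.4 99.1]
dish_low scene conf 0.72 px 194,114 n 159 fit [ 409.1 -322.7] iou 0.83 med [ 414.4 -318.1   81.5] z5/95 [65.8 87.4]
lid scene conf 0.88 px 369,187 n 3011 fit [450.2 331.9] iou 0.96 med [500.9 337.7  63.8] z5/95 [ 5.  87.4]
dish_tall top conf 0.94 px 403,205 n 388 fit [ 503.8 -328.9] iou 0.94 med [ 502.6 -325.3   95.1] z5/95 [ 67.9 102. ]
dish_low top conf 0.61 px 410,246 n 457 fit [ 410.2 -328.8] iou 0.93 med [ 410.  -326.2   84.3] z5/95 [75.2 88.7]
bowl top conf 0.62 px 433,210 n 2033 fit [ 459.9 -329.3] iou 0.31 med [ 464.2 -374.7   69.5] z5/95 [58.6 73.7]
lid top conf 0.67 px 134,280 n 6137 fit [454.6 330.8] iou 0.98 med [449.8 313.   74.9] z5/95 [ 6.9 88.8]
lid top conf 0.56 px 403,206 n 375 fit [ 589.8 -345.2] iou 0.07 med [ 502.5 -325.    95.3] z5/95 [ 70.9 102. ]
```

View pics/scene11.png

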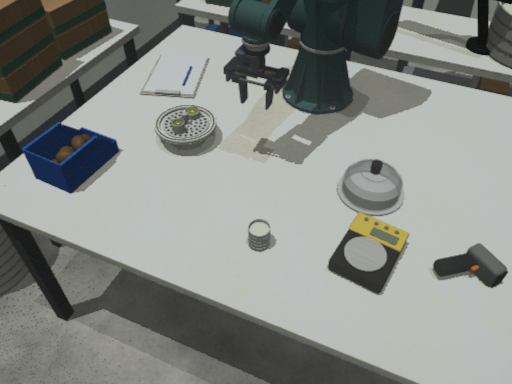

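View pics/top11.png

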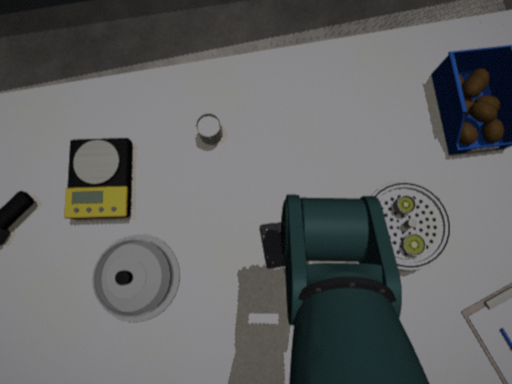

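Call:
move_arm(
  increments=[
    {"rx":0,"ry":0,"rz":0,"tx":0,"ty":0.4,"tz":0,"gripper":0.2},
    {"rx":0,"ry":0,"rz":0,"tx":0,"ty":0.9,"tz":0,"gripper":0.2},
    {"rx":0,"ry":0,"rz":0,"tx":0,"ty":0.9,"tz":0,"gripper":0.2},
  ],
)

```text
t: 37.9
eef_pos: [453.6, 72.6, 218.1]
eef_rot: [[-1.0, -0.003, 0.0], [-0.003, 1.0, 0.0], [-0.0, 0.0, -1.0]]
contact_force: [0.7, 0.1, 0.3]
grip_width: 72.8
```

Call:
move_arm(
  increments=[
    {"rx":0,"ry":0,"rz":0,"tx":0,"ty":0.4,"tz":0,"gripper":0.2},
    {"rx":0,"ry":0,"rz":0,"tx":0,"ty":0.9,"tz":0,"gripper":0.2},
    {"rx":0,"ry":0,"rz":0,"tx":0,"ty":0.9,"tz":0,"gripper":0.2},
  ],
)

```text
t: 38.28
eef_pos: [453.8, 207.2, 218.0]
eef_rot: [[-1.0, -0.003, 0.0], [-0.003, 1.0, 0.0], [-0.0, 0.0, -1.0]]
contact_force: [0.1, -0.6, 0.2]
grip_width: 73.2
```

Call:
move_arm(
  increments=[
    {"rx":0,"ry":0,"rz":0,"tx":0,"ty":0.4,"tz":0,"gripper":0.2},
    {"rx":0,"ry":0,"rz":0,"tx":0,"ty":0.833,"tz":0,"gripper":0.2},
    {"rx":0,"ry":0,"rz":0,"tx":0,"ty":0.833,"tz":0,"gripper":0.2},
    {"rx":0,"ry":0,"rz":0,"tx":0,"ty":0.833,"tz":0.2,"gripper":0.2},
    {"rx":0,"ry":0,"rz":0,"tx":0,"ty":0.833,"tz":0.4,"gripper":0.2},
    {"rx":0,"ry":0,"rz":0,"tx":0,"ty":0.833,"tz":0.4,"gripper":0.2},
    {"rx":0,"ry":0,"rz":0,"tx":0,"ty":0.833,"tz":0.4,"gripper":0.2},
  ],
)

```text
t: 39.15
eef_pos: [454.4, 329.4, 159.0]
eef_rot: [[-1.0, 0.001, 0.001], [0.001, 1.0, 0.0], [-0.001, 0.0, -1.0]]
contact_force: [-0.4, -0.5, 1.1]
grip_width: 73.1
```

```bash
python3 - <<'E'
from h import *
for n in("scene","top"):
    p,d=get_image(n)
    x0,y0=(290,80) if n=="scene" else (50,200)
    cv2.imwrite(f"pics/{n}12.png",cv2.resize(p[y0:y0+150,x0:x0+190],None,fx=3.5,fy=3.5)[:,:,::-1])
E
```

```text
(no output)
```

View pics/scene12.png

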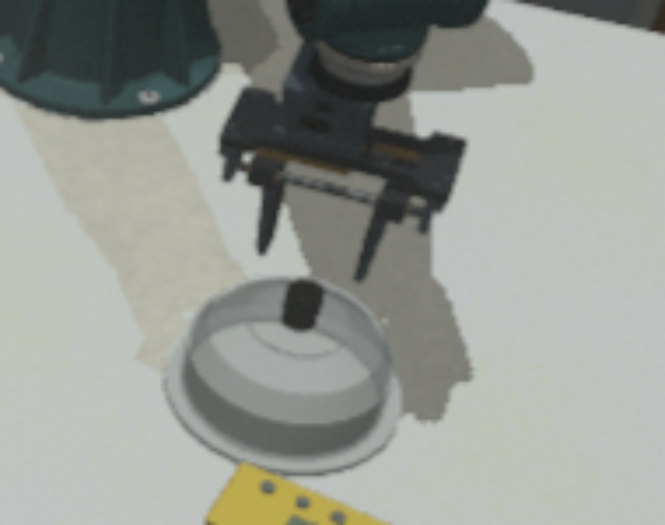

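View pics/top12.png

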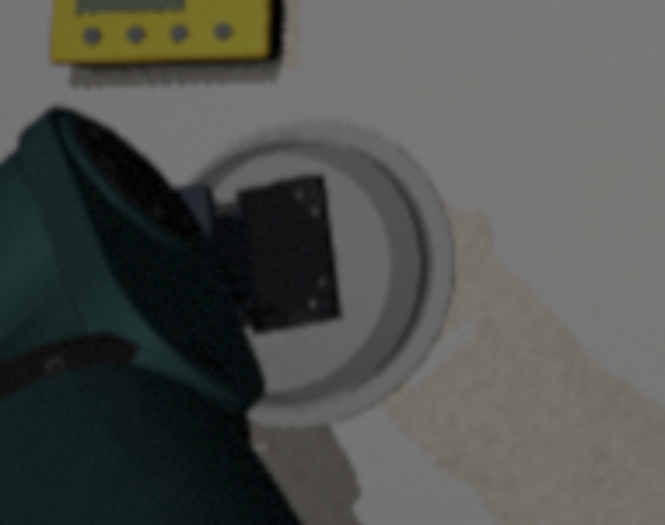

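Call:
move_arm(
  increments=[
    {"rx":0,"ry":0,"rz":0,"tx":0,"ty":0,"tz":0.15,"gripper":0.2},
    {"rx":0,"ry":0,"rz":0,"tx":0,"ty":0,"tz":0.3,"gripper":0.2},
    {"rx":0,"ry":0,"rz":0,"tx":0,"ty":0,"tz":0.4,"gripper":0.2},
    {"rx":0,"ry":0,"rz":0,"tx":0,"ty":0,"tz":0.44,"gripper":0.2},
    {"rx":0,"ry":0,"rz":0,"tx":0,"ty":0,"tz":0.44,"gripper":0.2},
    {"rx":0,"ry":0,"rz":0,"tx":0,"ty":0,"tz":0.44,"gripper":0.2},
  ],
  squeeze=50,
)

```text
t: 40.0
eef_pos: [454.1, 330.3, 92.7]
eef_rot: [[-1.0, -0.0, 0.001], [-0.0, 1.0, 0.001], [-0.001, 0.001, -1.0]]
contact_force: [-0.4, -0.4, -0.4]
grip_width: 73.4
```

Call:
move_arm(
  increments=[
    {"rx":0,"ry":0,"rz":0,"tx":0,"ty":0,"tz":0,"gripper":1},
    {"rx":0,"ry":0,"rz":0,"tx":0,"ty":0,"tz":0,"gripper":1},
    {"rx":0,"ry":0,"rz":0,"tx":0,"ty":0,"tz":0,"gripper":1},
    {"rx":0,"ry":0,"rz":0,"tx":0,"ty":0,"tz":0,"gripper":1},
    {"rx":0,"ry":0,"rz":0,"tx":0,"ty":0,"tz":0,"gripper":1},
    {"rx":0,"ry":0,"rz":0,"tx":0,"ty":0,"tz":0,"gripper":1},
    {"rx":0,"ry":0,"rz":0,"tx":0,"ty":0,"tz":0,"gripper":1},
  ],
)

```text
t: 40.88
eef_pos: [453.7, 330.1, 92.0]
eef_rot: [[-1.0, -0.0, 0.0], [-0.0, 1.0, 0.0], [-0.0, 0.0, -1.0]]
contact_force: [0.8, 0.5, -0.4]
grip_width: 30.9
```

Call:
move_arm(
  increments=[
    {"rx":0,"ry":0,"rz":0,"tx":0,"ty":0,"tz":-0.05,"gripper":1},
    {"rx":0,"ry":0,"rz":0,"tx":0,"ty":0,"tz":-0.2,"gripper":1},
    {"rx":0,"ry":0,"rz":0,"tx":0,"ty":0,"tz":-0.45,"gripper":1},
    {"rx":0,"ry":0,"rz":0,"tx":0,"ty":0,"tz":-0.7,"gripper":1},
    {"rx":0,"ry":0,"rz":0,"tx":0,"ty":0,"tz":-0.9,"gripper":1},
    {"rx":0,"ry":0,"rz":0,"tx":0,"ty":0,"tz":-1,"gripper":1},
    {"rx":0,"ry":0,"rz":0,"tx":0,"ty":0,"tz":-1,"gripper":1},
  ],
)

```text
t: 41.75
eef_pos: [453.8, 330.1, 242.4]
eef_rot: [[-1.0, -0.0, 0.001], [-0.0, 1.0, 0.001], [-0.001, 0.001, -1.0]]
contact_force: [-0.2, -0.4, -4.8]
grip_width: 30.8
```

```bash
python3 - <<'E'
from h import *
for n in("scene",):
    p,d=get_image(n)
    x0,y0=(290,60) if n=="scene" else (50,200)
    cv2.imwrite(f"pics/{n}13.png",cv2.resize(p[y0:y0+150,x0:x0+190],None,fx=3.5,fy=3.5)[:,:,::-1])
E
```

View pics/scene13.png

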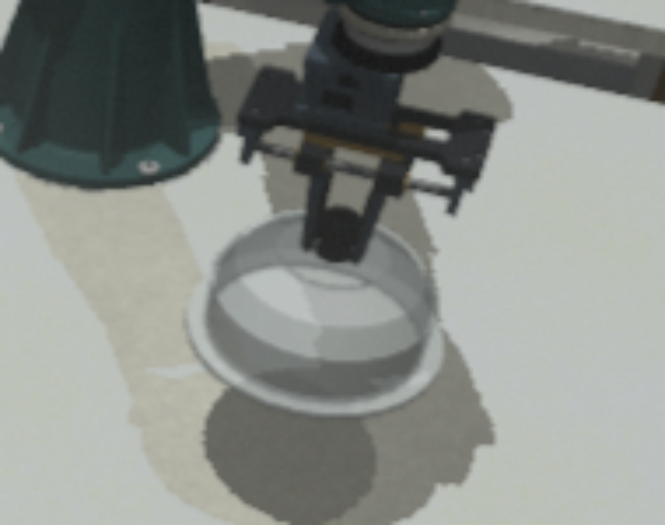

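Call:
move_arm(
  increments=[
    {"rx":0,"ry":0,"rz":0,"tx":0,"ty":-0.15,"tz":0,"gripper":1},
    {"rx":0,"ry":0,"rz":0,"tx":-0.028,"ty":-0.4,"tz":0,"gripper":1},
    {"rx":0,"ry":0,"rz":0,"tx":-0.028,"ty":-0.65,"tz":0,"gripper":1},
    {"rx":0,"ry":0,"rz":0,"tx":-0.028,"ty":-0.877,"tz":0,"gripper":1},
  ],
)

```text
t: 42.3
eef_pos: [457.0, 196.3, 240.7]
eef_rot: [[-1.0, -0.0, -0.002], [-0.0, 1.0, -0.001], [0.002, -0.001, -1.0]]
contact_force: [0.1, -0.4, -4.2]
grip_width: 31.0
```

Call:
move_arm(
  increments=[
    {"rx":0,"ry":0,"rz":0,"tx":0,"ty":-0.25,"tz":0,"gripper":1},
    {"rx":0,"ry":0,"rz":0,"tx":0,"ty":-0.5,"tz":0,"gripper":1},
    {"rx":0,"ry":0,"rz":0,"tx":0,"ty":-0.75,"tz":0,"gripper":1},
    {"rx":0,"ry":0,"rz":0,"tx":0,"ty":-0.877,"tz":0,"gripper":1},
  ],
)

```text
t: 42.8
eef_pos: [456.7, 64.7, 240.8]
eef_rot: [[-1.0, 0.001, -0.002], [0.001, 1.0, -0.0], [0.002, -0.0, -1.0]]
contact_force: [0.2, 0.1, -3.9]
grip_width: 30.8
```

Call:
move_arm(
  increments=[
    {"rx":0,"ry":0,"rz":0,"tx":0,"ty":-0.25,"tz":0,"gripper":1},
    {"rx":0,"ry":0,"rz":0,"tx":0,"ty":-0.5,"tz":0,"gripper":1},
    {"rx":0,"ry":0,"rz":0,"tx":0,"ty":-0.75,"tz":0,"gripper":1},
    {"rx":0,"ry":0,"rz":0,"tx":0,"ty":-0.877,"tz":0,"gripper":1},
  ],
)

```text
t: 43.3
eef_pos: [456.7, -66.5, 240.8]
eef_rot: [[-1.0, 0.001, -0.002], [0.001, 1.0, 0.0], [0.002, 0.0, -1.0]]
contact_force: [0.0, 0.1, -4.2]
grip_width: 31.0
```

Call:
move_arm(
  increments=[
    {"rx":0,"ry":0,"rz":0,"tx":0,"ty":-0.25,"tz":0,"gripper":1},
    {"rx":0,"ry":0,"rz":0,"tx":0,"ty":-0.5,"tz":0,"gripper":1},
    {"rx":0,"ry":0,"rz":0,"tx":0,"ty":-0.75,"tz":0,"gripper":1},
    {"rx":0,"ry":0,"rz":0,"tx":0,"ty":-0.877,"tz":0,"gripper":1},
  ],
)

```text
t: 43.8
eef_pos: [456.8, -197.7, 240.9]
eef_rot: [[-1.0, 0.001, -0.002], [0.001, 1.0, 0.001], [0.002, 0.001, -1.0]]
contact_force: [0.1, -0.5, -5.4]
grip_width: 30.5
```

Call:
move_arm(
  increments=[
    {"rx":0,"ry":0,"rz":0,"tx":0,"ty":-0.25,"tz":0,"gripper":1},
    {"rx":0,"ry":0,"rz":0,"tx":0,"ty":-0.5,"tz":0,"gripper":1},
    {"rx":0,"ry":0,"rz":0,"tx":0,"ty":-0.75,"tz":0,"gripper":1},
    {"rx":0,"ry":0,"rz":0,"tx":0,"ty":-0.85,"tz":0,"gripper":1},
    {"rx":0,"ry":0,"rz":0,"tx":0,"ty":-0.877,"tz":0,"gripper":1},
    {"rx":0,"ry":0,"rz":0,"tx":0,"ty":-0.877,"tz":0,"gripper":1},
    {"rx":0,"ry":0,"rz":0,"tx":0,"ty":-0.877,"tz":0,"gripper":1},
  ],
)

```text
t: 44.68
eef_pos: [458.0, -326.8, 241.9]
eef_rot: [[-1.0, -0.001, -0.0], [-0.001, 1.0, 0.0], [0.0, 0.0, -1.0]]
contact_force: [-0.2, -0.3, -3.9]
grip_width: 30.8
```

```bash
python3 - <<'E'
from h import *
for n in("scene","top"):
    p,d=get_image(n)
    x0,y0=(100,20) if n=="scene" else (310,130)
    cv2.imwrite(f"pics/{n}14.png",cv2.resize(p[y0:y0+150,x0:x0+190],None,fx=3.5,fy=3.5)[:,:,::-1])
    locate('lid',n,d,150);locate('bowl',n,d);locate('dish_low',n,d,65);locate('dish_tall',n,d,65)
E
```

```text
lid scene conf 0.85 px 179,99 n 2495 fit [ 453.8 -325.5] iou 0.91 med [ 502.6 -292.7  205.9] z5/95 [154.  236.2]
bowl scene conf 0.76 px 189,139 n 842 fit [ 462.7 -321.9] iou 0.35 med [ 514.  -279.1   64.7] z5/95 [ 6.5 71.6]
dish_tall scene conf 0.66 px 178,127 n 127 fit [ 499.2 -325.9] iou 0.63 med [ 513.3 -317.6   90.2] z5/95 [71.3 99.8]
dish_tall scene conf 0.31 px 189,126 n 580 fit [ 494. -276.] iou 0.34 med [ 478.8 -295.7   63.7] z5/95 [60.2 67.5]
lid top conf 0.93 px 406,233 n 5222 fit [ 457.9 -327.3] iou 0.65 med [ 442.8 -277.9  213.1] z5/95 [157.3 233.4]
```

View pics/scene14.png

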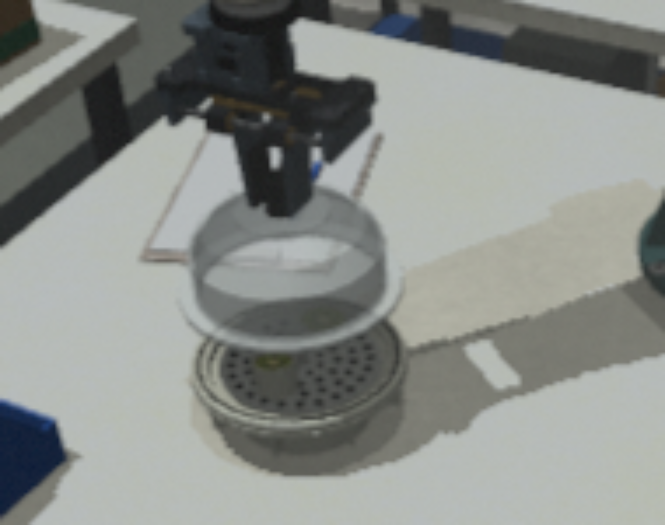

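View pics/top14.png

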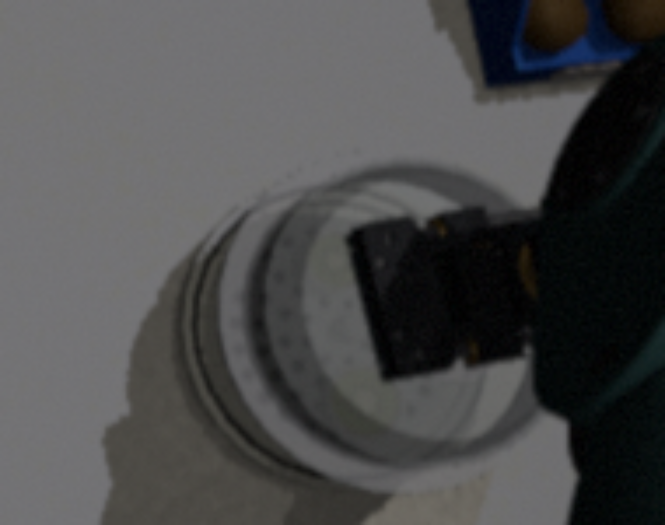

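Call:
move_arm(
  increments=[
    {"rx":0,"ry":0,"rz":0,"tx":-0.005,"ty":0,"tz":0.1,"gripper":1},
    {"rx":0,"ry":0,"rz":0,"tx":-0.005,"ty":0,"tz":0.22,"gripper":1},
    {"rx":0,"ry":0,"rz":0,"tx":-0.005,"ty":0,"tz":0.34,"gripper":1},
    {"rx":0,"ry":0,"rz":0,"tx":-0.005,"ty":0,"tz":0.42,"gripper":1},
    {"rx":0,"ry":0,"rz":0,"tx":-0.005,"ty":0,"tz":0.47,"gripper":1},
    {"rx":0,"ry":0,"rz":0,"tx":-0.005,"ty":0,"tz":0.5,"gripper":1},
    {"rx":0,"ry":0,"rz":0,"tx":-0.005,"ty":0,"tz":0.515,"gripper":1},
    {"rx":0,"ry":0,"rz":0,"tx":-0.005,"ty":0,"tz":0.525,"gripper":1},
    {"rx":0,"ry":0,"rz":0,"tx":-0.005,"ty":0,"tz":0.525,"gripper":1},
  ],
)

```text
t: 46.3
eef_pos: [458.9, -327.7, 163.4]
eef_rot: [[-1.0, -0.0, 0.0], [-0.0, 1.0, -0.0], [-0.0, -0.0, -1.0]]
contact_force: [0.2, -1.0, -4.1]
grip_width: 30.8
```

Call:
move_arm(
  increments=[
    {"rx":0,"ry":0,"rz":0,"tx":0,"ty":0,"tz":0.004,"gripper":1},
    {"rx":0,"ry":0,"rz":0,"tx":0,"ty":0,"tz":0.009,"gripper":1},
    {"rx":0,"ry":0,"rz":0,"tx":0,"ty":0,"tz":0.009,"gripper":1},
  ],
)

```text
t: 46.68
eef_pos: [458.9, -327.8, 162.0]
eef_rot: [[-1.0, -0.0, 0.0], [-0.0, 1.0, -0.0], [-0.0, -0.0, -1.0]]
contact_force: [0.1, -0.7, -3.2]
grip_width: 30.8
```

Call:
move_arm(
  increments=[
    {"rx":0,"ry":0,"rz":0,"tx":0,"ty":0,"tz":0.003,"gripper":1},
    {"rx":0,"ry":0,"rz":0,"tx":0,"ty":0,"tz":0.006,"gripper":1},
    {"rx":0,"ry":0,"rz":0,"tx":0,"ty":0,"tz":0.006,"gripper":1},
  ],
)

```text
t: 47.05
eef_pos: [458.9, -327.8, 161.9]
eef_rot: [[-1.0, -0.0, 0.0], [-0.0, 1.0, -0.0], [-0.0, -0.0, -1.0]]
contact_force: [-5.3, 4.0, 12.3]
grip_width: 30.8
```

Seated. Release, rise.

Call:
move_arm(
  increments=[
    {"rx":0,"ry":0,"rz":0,"tx":0,"ty":0,"tz":0,"gripper":0.3},
    {"rx":0,"ry":0,"rz":0,"tx":0,"ty":0,"tz":0,"gripper":0.3},
    {"rx":0,"ry":0,"rz":0,"tx":0,"ty":0,"tz":0,"gripper":0.3},
    {"rx":0,"ry":0,"rz":0,"tx":0,"ty":0,"tz":-0.05,"gripper":0.3},
    {"rx":0,"ry":0,"rz":0,"tx":0,"ty":0,"tz":-0.25,"gripper":0.3},
    {"rx":0,"ry":0,"rz":0,"tx":0,"ty":0,"tz":-0.6,"gripper":0.3},
    {"rx":0,"ry":0,"rz":0,"tx":0,"ty":0,"tz":-0.6,"gripper":0.3},
    {"rx":0,"ry":0,"rz":0,"tx":0,"ty":0,"tz":-0.6,"gripper":0.3},
  ],
)

```text
t: 48.05
eef_pos: [458.6, -327.5, 250.9]
eef_rot: [[-1.0, -0.0, 0.0], [-0.0, 1.0, -0.0], [-0.0, -0.0, -1.0]]
contact_force: [-0.2, 0.1, -0.0]
grip_width: 64.3
```

Call:
move_arm(
  increments=[
    {"rx":0,"ry":0,"rz":0,"tx":-0.1,"ty":0.4,"tz":0,"gripper":0.3},
    {"rx":0,"ry":0,"rz":0,"tx":-0.2,"ty":0.8,"tz":0,"gripper":0.3},
    {"rx":0,"ry":0,"rz":0,"tx":-0.2,"ty":1,"tz":0,"gripper":0.3},
    {"rx":0,"ry":0,"rz":0,"tx":-0.2,"ty":1,"tz":0,"gripper":0.3},
  ],
)

```text
t: 48.55
eef_pos: [488.2, -175.8, 249.7]
eef_rot: [[-1.0, -0.003, -0.002], [-0.003, 1.0, 0.001], [0.002, 0.001, -1.0]]
contact_force: [0.2, -0.6, -0.3]
grip_width: 64.0
```

Call:
move_arm(
  increments=[
    {"rx":0,"ry":0,"rz":0,"tx":0,"ty":0.4,"tz":0,"gripper":0.3},
    {"rx":0,"ry":0,"rz":0,"tx":0,"ty":0.8,"tz":0,"gripper":0.3},
    {"rx":0,"ry":0,"rz":0,"tx":0,"ty":1,"tz":0,"gripper":0.3},
    {"rx":0,"ry":0,"rz":0,"tx":0,"ty":1,"tz":0,"gripper":0.3},
  ],
)

```text
t: 49.05
eef_pos: [488.4, -26.8, 250.2]
eef_rot: [[-1.0, -0.002, -0.001], [-0.002, 1.0, 0.0], [0.001, 0.0, -1.0]]
contact_force: [0.1, -0.1, -0.4]
grip_width: 63.5
```

Call:
move_arm(
  increments=[
    {"rx":0,"ry":0,"rz":0,"tx":0,"ty":0.4,"tz":0,"gripper":0.3},
    {"rx":0,"ry":0,"rz":0,"tx":0,"ty":0.8,"tz":0,"gripper":0.3},
    {"rx":0,"ry":0,"rz":0,"tx":0,"ty":1,"tz":0,"gripper":0.3},
    {"rx":0,"ry":0,"rz":0,"tx":0,"ty":1,"tz":0,"gripper":0.3},
    {"rx":0,"ry":0,"rz":0,"tx":0,"ty":1,"tz":0,"gripper":0.3},
    {"rx":0,"ry":0,"rz":0,"tx":0,"ty":1,"tz":0,"gripper":0.3},
  ],
)

```text
t: 49.8
eef_pos: [488.9, 121.1, 250.8]
eef_rot: [[-1.0, 0.001, -0.0], [0.001, 1.0, -0.0], [0.0, -0.0, -1.0]]
contact_force: [0.4, -0.5, 0.1]
grip_width: 63.8
```

```bash
python3 - <<'E'
from h import *
for n in("scene","top"):
    p,d=get_image(n)
    x0,y0=(100,50) if n=="scene" else (310,140)
    cv2.imwrite(f"pics/{n}15.png",cv2.resize(p[y0:y0+150,x0:x0+190],None,fx=4,fy=4,interpolation=cv2.INTER_CUBIC)[:,:,::-1])
    locate('lid',n,d,70);locate('bowl',n,d);locate('dish_low',n,d,65);locate('dish_tall',n,d,65);locate('empty_dishes',n,d)
    c=camera_info(n)
    # flange height around lid
    m=np.zeros(d.shape,bool);m[y0:y0+150,x0:x0+190]=1
    P=pts(c,d,m);r=np.hypot(P[:,0]-458,P[:,1]+327.3);a=np.degrees(np.arctan2(P[:,1]+327.3,P[:,0]-458))
    s=(r>92)&(r<103)&(P[:,2]>40)&(P[:,2]<110)
    for k in range(-180,180,45):
        q=s&(a>=k)&(a<k+45)
        if q.sum()>5: print(n,k,q.sum(),np.round(np.median(P[q,2]),1))
E
```

```text
bowl scene conf 0.65 px 185,144 n 315 fit [ 467.1 -321.4] iou 0.13 med [ 531.4 -284.9   56.6] z5/95 [ 6.  68.8]
empty_dishes scene conf 0.92 px 261,233 n 626 fit [783.9  96.9] iou 0.93 med [796.1 101.7  56.3] z5/95 [ 7.5 68.2]
scene -90 26 76.2
scene -45 77 76.5
scene 0 110 76.9
scene 45 109 83.7
scene 90 64 79.7
lid top conf 0.79 px 406,228 n 6572 fit [ 458.6 -329.3] iou 0.98 med [ 453.4 -304.8  145.1] z5/95 [ 77.9 159.1]
bowl top conf 0.68 px 362,223 n 82 fit [ 515.5 -258.6] iou 0.01 med [ 477.4 -227.4   63.3] z5/95 [55.1 72.3]
empty_dishes top conf 0.95 px 207,128 n 674 fit [788.   94.5] iou 0.96 med [780.5  93.3  59.9] z5/95 [ 6.  70.3]
top -180 77 78.8
top -45 33 79.7
top 0 144 79.1
top 45 156 79.0
top 90 166 78.9
top 135 166 79.0
```

View pics/scene15.png

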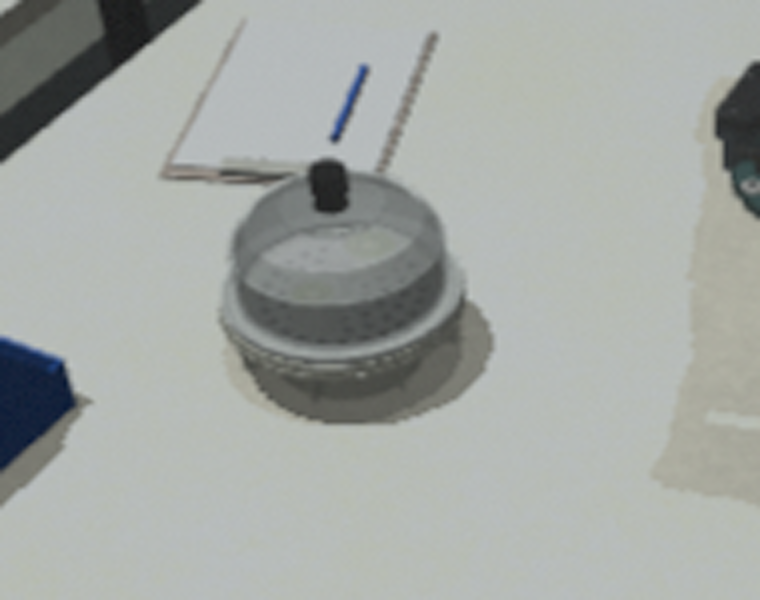

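View pics/top15.png

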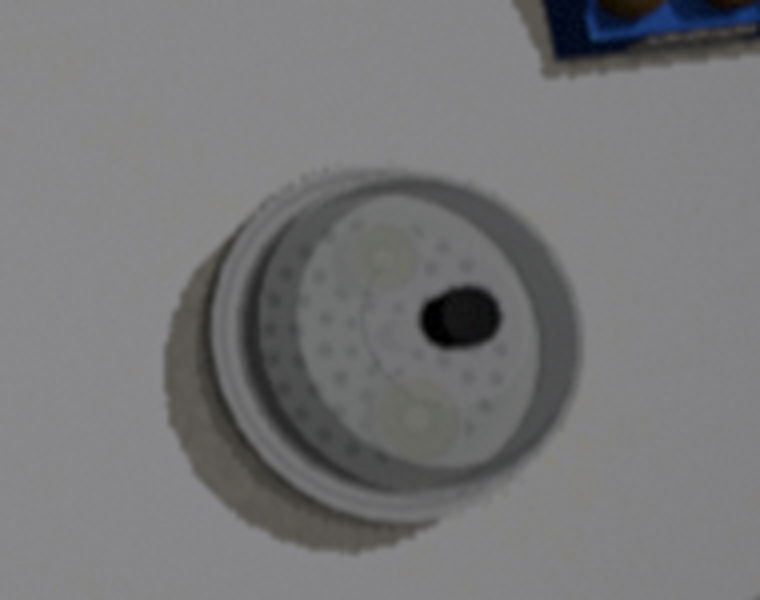

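```bash
python3 -c "
from plant import *
print(job_done()); print(get_obs()['t'])"
```

```text
the job is handed in; nothing more can be done
None
the job is handed in; nothing more can be done
```

The desiccator is packed and closed, and I handed the job in at about 50 s of the 120 s. The hand-in reported no verdict. I set the canister, plate, tall dish, low dish and lid down in that order. Each was lowered slowly until the force reading showed contact, and only then released.

What the last checks showed:
- **Lid:** the top camera puts its centre about 2 mm from the bowl's. The flange top reads 78.8–79.7 mm in six of the eight directions around the rim; the other two had no usable readings. It should be 78 mm, so the lid sits flat.
- **Canister:** about 1 mm from the bowl's centre, measured before the plate covered it.
- **Plate:** seated on the ledge, about 1–2 mm from the bowl's centre.
- **Dishes:** both upright, about 46 mm either side of the knob and about 93 mm apart. They are still visible upright through the closed lid.
- **Stack of empty dishes:** it reads within about 2 mm of its starting position.
- **Balance:** I did not measure it, but the arm never touched it.

Where checks disagreed or failed:
- **Camera offset:** the scene camera read positions 2–5 mm differently from the top camera, so I went by the top camera and the arm's own readings.
- **Lid seen from the scene camera:** its flange heights ranged from 76 to 84 mm, probably because the clear dome mixes into those readings. Its network did not find the closed lid at all.

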